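# Finish the rusk sandwich at the camper table

## Task

Finish the breakfast sandwich that is begun on the plate: pull the pantry drawer open by its handle, take out the round of cheese and lay it on the rusk that is on the plate, then take the pale rusk that stands in the toast rack (not the dark rye round) and lay it flat on the cheese. The three layers must end flat, one squarely over another in the middle of the plate. Set things down gently rather than dropping or pressing them, and leave the rye round, the mug, the jam jar and the plate where they are.

Things in the scene. Friction and masses are not known exactly. Their poses are not given: they have to be found in the camera images.
- plate: White shallow plate, 170 mm across, 16 mm high at the rim, loose on the table, 0.45 kg. Origin: centre of its underside; z up.
- plate_floor (a point): Centre of the plate's flat inner floor (132 mm across), 6 mm above the table.
- bottom_rusk: Pale golden round rusk, a rigid disc 66 mm across and 18 mm thick, lying flat near the middle of the plate. Origin: the disc's centre; z is the disc's axis.
- cheese: Yellow round slab of hard cheese, a rigid disc 66 mm across and 14 mm thick, lying flat on the floor of the shut drawer, hidden until the drawer is opened; it rides with the drawer. Origin: the disc's centre; z is the disc's axis. The drawer's side walls rise 41 mm above its floor.
- top_rusk: Pale golden round rusk, a rigid disc 66 mm across and 18 mm thick, standing on edge in one of the two outer slots of the toast rack, its upper 33 mm clear of the wires. Origin: the disc's centre, 38 mm above the table at first; x is the disc's axis (level while it stands, upright once it lies flat, either way up). It may lean by 0.1 rad in its slot.
- rye_round: Dark brown rye round of the same size, on edge in the other outer slot, 68 mm away along the rack; not to be used. Origin: the disc's centre; x is the disc's axis.
- rack: Steel wire toast rack, 118 mm along x, 66 mm along y, fixed to the table; three slots 34 mm apart along its x, wires up to 35 mm high. The discs stand with their axes along its x. Origin: centre of its underside.
- pantry_drawer0 (a joint): Opening of the pantry drawer in m, 0 shut, 0.157 fully open; it slides along the box's -x, towards the robot.
- pantry_drawer0_handle (a point): Middle of the brass bar handle of the drawer: a level bar 11 mm thick and 115 mm long, 47 mm above the table, along the box's y, 35 mm in front of the drawer's face, moving with the drawer.
- pantry: Low wooden pantry box with one white-fronted drawer, 230 mm deep (x), 230 mm wide (y), 85 mm high, fixed to the table. Origin: centre of its underside; its front faces its own -x, 115 mm from the origin.
- mug: Blue mug, 80 mm across, 95 mm high, handle on its +y side. Origin: centre of its underside. Leave alone.
- jam: Jam jar with red cap, 64 mm across, 85 mm high. Origin: centre of its underside. Leave alone.

How it is judged:
By the outcome, as a careful person would: the job done as asked, in the order asked, and still so for the second after the job is handed in, with the robot touching nothing.
It also fails if it takes over 72 s, if anything falls off the work surface, if the arm or the gripper's body presses on something with over 40 N, if the wrist force passes 120 N, or if a joint passes its speed limit or range.

## Robot

A 6-joint arm with a two-finger parallel gripper is mounted at the origin on the work surface. World frame = base frame: x ahead of the robot, y to its left, z up, the work surface at z = 0. Lengths are in m, angles in rad, forces in N, time in s.
With the tool pointing down it reaches from about 0.275 to 0.775 m from the base axis. Payload 14.6 kg.
Tool frame: the origin (TCP) lies on the centre line of the jaws, within the pads' length; the fingertips stand 22 mm ahead of it and the grasp point (between the pads) lies 3 mm ahead of it (ctrl.finger_overhang is the distance from the TCP to the fingertips, in m); z points along the fingers, y is the line along which they close (so a half turn about z gives the same grasp; the last joint's range is limited). The gripper opens to 85 mm and grips with 20 to 120 N. Pads are 22 mm wide; open, the fingers measure 114 mm over their backs; the gripper's body (76 mm by 85 mm) begins 54 mm behind the grasp point. The pads swing forward as they close: fully open they stand 13 mm farther back than shut.
Start: joints at [0.963, 0.263, -0.048, 1.259, 0, 1.415], TCP at [0.23, 0.472, 0.253] pointing down, gripper open.
Joint ranges: [-2.65, 2.65], [-0.89, 1.7], [-1.18, 1.37], [-2.13, 2.11], [-1.35, 1.29], [-3.14, 3.14]. Speed limits (rad/s): [1.89, 1.89, 2.57, 2.79, 3.14, 3.14].

## Interface

Orientations are given as a 3x3 rotation matrix whose columns are the frame's x, y, z axes.
In Python, from workcell import telemetry, eyes, hand_in, ctrl gives the robot as it stands. The module is installed in compiled form; this text tells all that it offers.
- The arm moves only by the tool play_rows, never from a script. Its argument "plan" is a list of rows, each an object of numbers: "hand": the opening, from -1 (shut) to 1 (fully open); "x", "y", "z": the shift along the tool's x, y, z in m; "spin": the turn about the tool's z in rad. A call has 1 to 10 rows; each row shifts and turns the commanded pose from where the row before left it, along the tool's axes as they then stand; what a row does not reach is not made up. A row lasts 1/12 s, in which the tool goes at most 41.7 mm and 7.16 degrees, less where a joint would pass 70% of its speed; a pose out of reach is approached as far as the arm can. A call is refused whole if a number of a shift passes 0.0417 or a number of a turn 0.125, either way. A call with a gripper value outside its range is refused whole. The fingers move at their own pace and stop on an object; "grip_force" is the grip in N (left out, the last holds). Time passes only in rows, so rows that do not move let the fingers close. It gives the time, the measured TCP pose, the force, the opening and the grip force at its end, in the units of the state.
- telemetry.state(): the state, without advancing time (a new reading comes with each control period).
- eyes.capture(name): name is "side" or "top" or "wrist"; returns a dict with "color" (480x640x3 uint8, red, green, blue), "range_z" (480x640 float32, m along the optical axis (not along the pixel's ray), 0 where there is no reading), "vfov" (degrees; the focal length in pixels is half the picture's height over the tangent of half this angle, whatever the lens; pixels are square), "cx", "cy" (the principal point, pixels), "k1" (the pictures are not rectified: a ray, as slopes to the right and down, at radius r is drawn at 1 + k1 r^2 times it, then the intrinsics apply), "rvec" (rotation vector, rad) and "tvec" (3), from world to camera coordinates, as OpenCV has them. Camera axes: x right, y down, z forward; pixel columns grow to the right and rows downward; lengths in m; the calibration is good to about 2 mm. A picture is of the moment at which its call begins.
- hand_in(): hands the job in; it is judged then, once.
The state is a dict: "time_s": time; "qpos": joint angles; "dq": joint speeds; "effort": joint torques, N m; "eef_pos": TCP position; "eef_rot": TCP orientation; "ft_force": force on the tool from outside, world axes, zero at the start; "ft_torque": the same for the moment, N m; "grip_width": opening from 0.0 (shut) to 1.0 (fully open); "gripper_force": force on a finger pad.
Only numpy, scipy, OpenCV 4.12 (cv2) and the standard library are available. Lean on these libraries where they do the work, as an engineer would, in place of code of your own. Each camera call takes 0.05 s, during which the arm holds its last target. There are 200 camera calls.

## Working session

There is one attempt and no reset: what is moved stays moved. The work goes in short steps, Python scripts to look and compute and a tool call to move; the robot and the scene stay as the last step left them, time stands still between calls to the robot, and variables do not carry over. Pictures are saved under pics/ and viewed, at most 10 in all, crops included, and the job is handed in when it is done.

Besides the shell and the picture viewer there is one more tool, called after "Call:" in YAML: its name, and indented under it one key for each argument. play_rows: Moves the arm, as the interface text tells. Its arguments: {"type":"object","properties":{"plan":{"type":"array","items":{"type":"object","properties":{"hand":{"type":"number"},"x":{"type":"number"},"y":{"type":"number"},"z":{"type":"number"},"spin":{"type":"number"}}}},"grip_force":{"type":"number"}},"required":["plan"]}

```bash
mkdir -p pics; cat > h.py <<'E'
import numpy as np, cv2
from workcell import telemetry, eyes, ctrl
def cap(n, save=None):
    c=eyes.capture(n); c['f']=240/np.tan(np.radians(c['vfov'])/2)
    c['R']=cv2.Rodrigues(np.array(c['rvec'],float))[0]; c['t']=np.array(c['tvec'],float).ravel()
    if save: cv2.imwrite('pics/'+save,c['color'][...,::-1])
    return c
def rays(c,uv):
    d=(np.atleast_2d(uv).astype(float)-[c['cx'],c['cy']])/c['f']; s=d.copy()
    for _ in range(20): s=d/(1+c['k1']*(s**2).sum(1,keepdims=True))
    return np.c_[s,np.ones(len(s))]
def plane(c,uv,z):
    w=rays(c,uv)@c['R']; o=-c['R'].T@c['t']
    return o+w*((z-o[2])/w[:,2:])
def cloud(c):
    v,u=np.mgrid[0:480,0:640]; uv=np.c_[u.ravel(),v.ravel()]
    p=rays(c,uv)*c['range_z'].reshape(-1,1)
    P=(p-c['t'])@c['R']; P[c['range_z'].ravel()==0]=np.nan
    return P.reshape(480,640,3)
E
python3 - <<'E'
from h import *
np.set_printoptions(precision=4,suppress=True)
for n in ['side','top']:
    c=cap(n,n+'0.png'); print(n,c['vfov'],c['k1'],-c['R'].T@c['t'],c['R'][2],(c['range_z']>0).mean())
s=telemetry.state(); print({k:np.array(v) for k,v in s.items()},ctrl.finger_overhang)
E
```

```text
side 42.33563677443215 -0.19620271733134048 [-0.0211 -0.8991  0.9567] [ 0.4245  0.6439 -0.6366] 0.99603515625
top 51.50085740241063 -0.08732530150643941 [0.4768 0.0053 0.9264] [ 0.1252  0.0017 -0.9921] 0.9958430989583333
{'time_s': array(0.1), 'qpos': array([ 0.9627,  0.2635, -0.0489,  1.2594,  0.    ,  1.4155]), 'dq': array([-0.0008, -0.0007,  0.002 ,  0.0008, -0.0003, -0.0008]), 'effort': array([  0.0053, -63.8575,  38.5062,   0.0099,  -0.    ,   0.    ]), 'eef_pos': array([0.2295, 0.4719, 0.2529]), 'eef_rot': array([[-0.8992,  0.4375, -0.0006],
       [ 0.4375,  0.8992, -0.0008],
       [ 0.0002, -0.0009, -1.    ]]), 'ft_force': array([-0.5579, -0.443 , -0.6748]), 'ft_torque': array([-0.007 , -0.0249, -0.0284]), 'gripper_force': array(0.), 'grip_width': array(1.0022)} 0.022
```

View pics/top0.png

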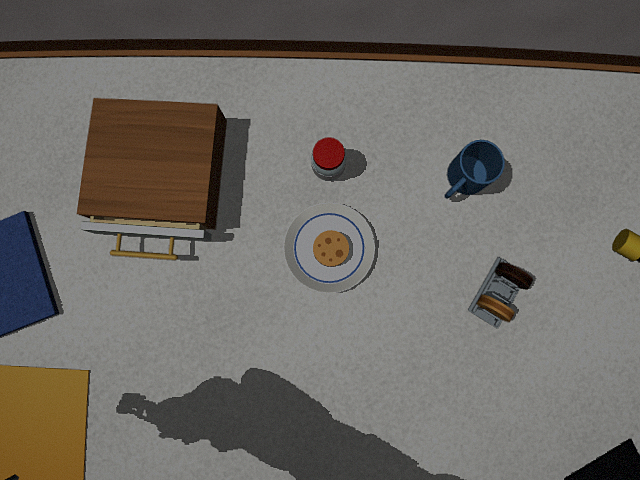

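View pics/side0.png

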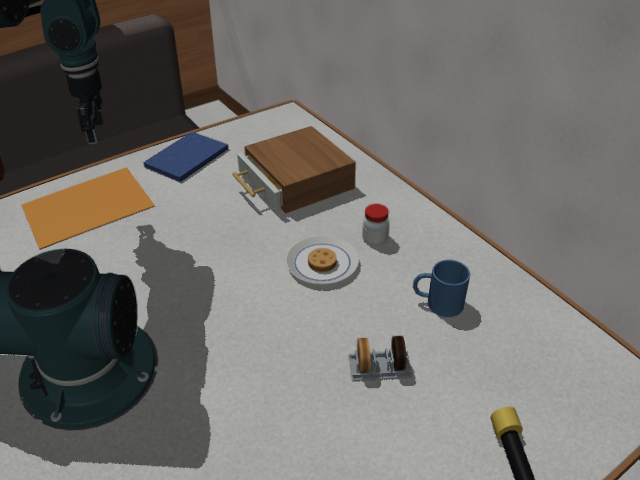

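The top view shows the pantry at upper left, with its brass handle spanning (110,253)–(177,257). The plate and rusk are at (331,248), the pale rusk in the rack at (497,307) and the rye at (515,275). The side view shows the handle at (247,184), the rusk at (322,259) and the top rusk at (364,355).

```bash
cat > m.py <<'E'
from h import *
np.set_printoptions(precision=4,suppress=True)
def blob(c,box,lo,hi):
    u0,v0,u1,v1=box; h=cv2.cvtColor(c['color'],cv2.COLOR_RGB2HSV); m=np.zeros((480,640),np.uint8)
    m[v0:v1,u0:u1]=cv2.inRange(h,lo,hi)[v0:v1,u0:u1]
    n,l,s,_=cv2.connectedComponentsWithStats(m); k=1+np.argmax(s[1:,4]); return (l==k)
def tri(c1,p1,c2,p2):
    o=[];d=[]
    for c,p in((c1,p1),(c2,p2)):
        o.append(-c['R'].T@c['t']); w=rays(c,p)[0]@c['R']; d.append(w/np.linalg.norm(w))
    A=np.c_[d[0],-d[1]]; s=np.linalg.lstsq(A,o[1]-o[0],rcond=None)[0]
    a=o[0]+s[0]*d[0]; b=o[1]+s[1]*d[1]; return (a+b)/2,np.linalg.norm(a-b)
E
python3 - <<'E'
from m import *
C={n:cap(n) for n in('top','side')}
lo,hi=(8,100,90),(30,255,255)
B={'handle':{'top':(100,248,185,265),'side':(228,168,262,198)},
 'rusk':{'top':(305,222,358,272),'side':(300,243,345,275)},
 'toprusk':{'top':(468,280,525,325),'side':(350,330,385,380)}}
for k,b in B.items():
    ctr={}
    for n in b:
        c=C[n]; m=blob(c,b[n],lo,hi); v,u=np.nonzero(m); P=cloud(c)[m]; P=P[np.isfinite(P[:,0])]
        rect=cv2.minAreaRect(np.c_[u,v].astype(np.float32))
        ctr[n]=np.array(rect[0]); 
        print(k,n,m.sum(),'bbox',u.min(),v.min(),u.max(),v.max(),'rect',rect)
        print('  cloud med',np.median(P,0),'5%',np.percentile(P,5,0),'95%',np.percentile(P,95,0))
        Q=P[P[:,2]>np.percentile(P[:,2],97)-.006][:,:2]; w,V=np.linalg.eigh(np.cov(Q.T)); print('  top pts mean',Q.mean(0),'axis',V[:,1],'sd',np.sqrt(w),len(Q))
    print(' tri',tri(C['top'],ctr['top'],C['side'],ctr['side']))
c=C['top']; P=cloud(c)
# pantry top
m=(abs(P[...,2]-.085)<.008)&(np.arange(640)[None]<240); v,u=np.nonzero(m)
Q=P[m]; r=cv2.minAreaRect(Q[:,:2].astype(np.float32)); print('pantry',r,np.median(Q,0))
# plate rim
for n in C:
  P=cloud(C[n]); m=(P[...,2]>.009)&(P[...,2]<.022); m&=(np.hypot(*(P[...,:2]-[.5,0]).transpose(2,0,1))<.16)
  Q=P[m]; print(n,'table z',np.nanmedian(P[300:330,250:400,2]))
h=cv2.cvtColor(C['top']['color'],cv2.COLOR_RGB2HSV)
m=np.zeros((480,640),np.uint8); m[205:292,285:380]=cv2.inRange(h,(95,60,40),(130,255,255))[205:292,285:380]
v,u=np.nonzero(m); e=cv2.fitEllipse(np.c_[u,v].astype(np.float32)); print('blue ring',e,plane(C['top'],e[0],.006), plane(C['top'],[[e[0][0]-e[1][0]/2,e[0][1]]],.006))
m=blob(C['top'],(480,255,540,295),(0,30,10),(25,255,120)); v,u=np.nonzero(m); print('rye',m.sum(),np.nanmedian(cloud(C['top'])[m],0))
E
```

```text
handle top 315 bbox 110 248 175 259 rect ((142.5, 253.5), (64.99998474121094, 10.999998092651367), 0.0)
  cloud med [0.5444 0.3335 0.0516] 5% [0.5396 0.2822 0.0488] 95% [0.5521 0.3896 0.0542]
  top pts mean [0.5446 0.3344] axis [0.0301 0.9995] sd [0.0034 0.0363] 301
handle side 128 bbox 233 171 261 195 rect ((246.95567321777344, 181.124755859375), (30.286909103393555, 12.941182136535645), 50.52754211425781)
  cloud med [0.5446 0.3235 0.0489] 5% [0.5393 0.2782 0.0446] 95% [0.5713 0.3846 0.0524]
  top pts mean [0.5483 0.3266] axis [0.0563 0.9984] sd [0.0094 0.0397] 105
 tri (array([0.5508, 0.333 , 0.0527]), np.float64(0.010886308849500018))
rusk top 1005 bbox 313 230 348 265 rect ((330.5, 247.5), (35.0, 35.0), 90.0)
  cloud med [0.5679 0.0007 0.0234] 5% [ 0.5421 -0.0256  0.0207] 95% [0.5945 0.0275 0.0262]
  top pts mean [0.568  0.0009] axis [-0.1721  0.9851] sd [0.0162 0.0165] 957
rusk side 418 bbox 308 249 335 267 rect ((321.5, 258.0), (18.0, 27.0), 90.0)
  cloud med [ 0.5672 -0.0037  0.0227] 5% [ 0.5411 -0.0289  0.0194] 95% [0.5938 0.023  0.026 ]
  top pts mean [ 0.5672 -0.004 ] axis
[... 530 characters left out ...]
818359375, 9.938838005065918), 83.6598129272461)
  cloud med [ 0.4605 -0.3074  0.0651] 5% [ 0.4478 -0.3221  0.054 ] 95% [ 0.4748 -0.2835  0.0699]
  top pts mean [ 0.464  -0.3008] axis [0.5031 0.8642] sd [0.0051 0.0099] 131
 tri (array([ 0.4688, -0.297 ,  0.0477]), np.float64(5.869710362216006e-07))
pantry ((0.7025327086448669, 0.3301354646682739), (0.23295408487319946, 0.23735055327415466), 87.41732025146484) [0.7092 0.3261 0.0846]
top table z -0.0006669922695619756
side table z -0.001895452550709113
blue ring ((328.7550048828125, 247.48043823242188), (68.08345794677734, 68.37104034423828), 88.15536499023438) [[0.5704 0.0042 0.006 ]] [[0.5687 0.0674 0.006 ]]
rye 329 [ 0.5272 -0.325   0.0666]
```

Handle is at about (0.5445, 0.333, 0.047), with its bar tilted ~1.7–2° off y. The rusk is centred at (0.568, 0), and the rack axis runs at about −31°. All of this agrees with the given sizes, so I'll turn first.

Call:
play_rows:
  plan:
    - {"spin": 0.115,"hand": -0.4}
    - {"spin": 0.115,"hand": -0.4}
    - {"spin": 0.115,"hand": -0.4}
    - {"spin": 0.115,"hand": -0.4}
    - {"spin": 0.115,"hand": -0.4}
    - {"spin": 0.115,"hand": -0.4}
    - {"spin": 0.115,"hand": -0.4}
    - {"spin": 0.115,"hand": -0.4}
    - {"spin": 0.115,"hand": -0.4}
    - {"spin": 0.115,"hand": -0.4}

```text
schema error: expected keys hand, x, y, z, spin
```

```bash
cat >> h.py <<'E'
def go(x,y,z):
    s=telemetry.state(); R=np.array(s['eef_rot']); d=np.array([x,y,z])-s['eef_pos']
    print('t',s['time_s'],'tcp',np.round(s['eef_pos'],4),'ydir deg',round(np.degrees(np.arctan2(R[1,1],R[0,1])),2),'w',s['grip_width'],'q6',round(s['qpos'][5],2),'F',np.round(s['ft_force'],1),'tool shift',np.round(R.T@d,4),'norm',round(float(np.linalg.norm(d)),4))
E
python3 -c "
from h import *
go(.5445,.333,.12)"
```

```text
t 0.2 tcp [0.2296 0.472  0.253 ] ydir deg 64.06 w 1.001654055642507 q6 1.42 F [0.8 0.5 0.6] tool shift [-0.344   0.0129  0.133 ] norm 0.369
```

Call:
play_rows:
  plan:
    - {"hand": -0.4,"x": 0,"y": 0,"z": 0.01,"spin": 0.115}
    - {"hand": -0.4,"x": 0,"y": 0,"z": 0.01,"spin": 0.115}
    - {"hand": -0.4,"x": 0,"y": 0,"z": 0.01,"spin": 0.115}
    - {"hand": -0.4,"x": 0,"y": 0,"z": 0.01,"spin": 0.115}
    - {"hand": -0.4,"x": 0,"y": 0,"z": 0.01,"spin": 0.115}
    - {"hand": -0.4,"x": 0,"y": 0,"z": 0.01,"spin": 0.115}
    - {"hand": -0.4,"x": 0,"y": 0,"z": 0.01,"spin": 0.115}
    - {"hand": -0.4,"x": 0,"y": 0,"z": 0.01,"spin": 0.115}
    - {"hand": -0.4,"x": 0,"y": 0,"z": 0.01,"spin": 0.115}
    - {"hand": -0.4,"x": 0,"y": 0,"z": 0.01,"spin": 0.115}

```text
time_s: 1.03
eef_pos: [0.2296, 0.472, 0.1527]
eef_rot: [[0.038, 0.999, -0.0], [0.999, -0.038, -0.0], [-0.0, -0.0, -1.0]]
ft_force: [1.0, -0.7, -0.2]
grip_width: 0.303
gripper_force: 0.0
```

```bash
python3 -c "
from h import *
go(.5445,.333,.12)"
```

```text
t 1.0333 tcp [0.2296 0.472  0.1527] ydir deg -2.16 w 0.3031799435805536 q6 2.57 F [ 1.  -0.7 -0.2] tool shift [-0.127   0.3199  0.0327] norm 0.3457
```

Call:
play_rows:
  plan:
    - {"hand": -0.4,"x": -0.0127,"y": 0.032,"z": 0.003,"spin": 0}
    - {"hand": -0.4,"x": -0.0127,"y": 0.032,"z": 0.003,"spin": 0}
    - {"hand": -0.4,"x": -0.0127,"y": 0.032,"z": 0.003,"spin": 0}
    - {"hand": -0.4,"x": -0.0127,"y": 0.032,"z": 0.003,"spin": 0}
    - {"hand": -0.4,"x": -0.0127,"y": 0.032,"z": 0.003,"spin": 0}
    - {"hand": -0.4,"x": -0.0127,"y": 0.032,"z": 0.003,"spin": 0}
    - {"hand": -0.4,"x": -0.0127,"y": 0.032,"z": 0.003,"spin": 0}
    - {"hand": -0.4,"x": -0.0127,"y": 0.032,"z": 0.003,"spin": 0}
    - {"hand": -0.4,"x": -0.0127,"y": 0.032,"z": 0.003,"spin": 0}
    - {"hand": -0.4,"x": -0.0127,"y": 0.032,"z": 0.003,"spin": 0}

```text
time_s: 1.87
eef_pos: [0.5469, 0.3339, 0.123]
eef_rot: [[0.032, 0.999, -0.0], [0.999, -0.032, -0.0], [-0.0, -0.0, -1.0]]
ft_force: [0.3, 2.0, 0.3]
grip_width: 0.299
gripper_force: 0.0
```

```bash
python3 -c "
from m import *
go(.5445,.333,.05)
c=cap('wrist','w1.png');P=cloud(c);print(-c['R'].T@c['t'],c['R'][2])
m=blob(c,(0,0,640,480),(10,90,60),(32,255,255));Q=P[m];print(m.sum(),np.nanmedian(Q,0),np.nanpercentile(Q,[5,95],axis=0))
"
```

```text
t 1.8667 tcp [0.5469 0.3339 0.123 ] ydir deg -1.84 w 0.2985125146879413 q6 2.02 F [0.3 2.  0.3] tool shift [-0.001  -0.0023  0.073 ] norm 0.073
[0.5499 0.4093 0.2436] [-0.0104 -0.2942 -0.9557]
64620 [0.6447 0.3656 0.085 ] [[0.612  0.2777 0.0839]
 [0.684  0.4357 0.086 ]]
```

View pics/w1.png

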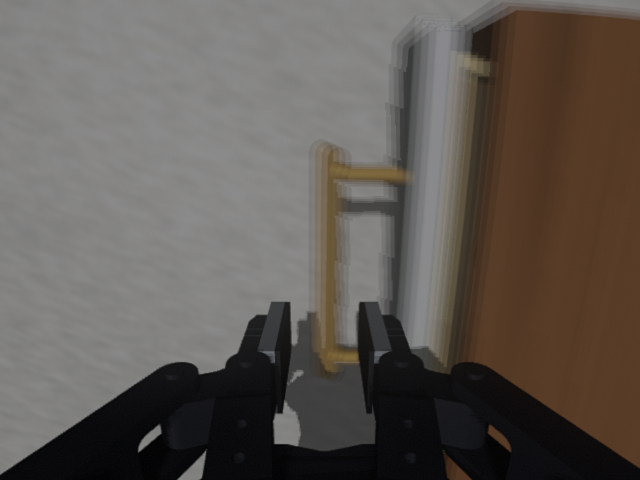

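The blurred wrist view shows the bar at u≈328, between the fingers (u≈275–375), with a gap to the white face at u≈390. Next I descend and close.

Call:
play_rows:
  plan:
    - {"hand": -0.4,"x": -0.001,"y": -0.002,"z": 0.01,"spin": 0}
    - {"hand": -0.4,"x": 0,"y": 0,"z": 0.016,"spin": 0}
    - {"hand": -0.4,"x": 0,"y": 0,"z": 0.016,"spin": 0}
    - {"hand": -0.4,"x": 0,"y": 0,"z": 0.016,"spin": 0}
    - {"hand": -0.4,"x": 0,"y": 0,"z": 0.015,"spin": 0}
    - {"hand": -0.4,"x": 0,"y": 0,"z": 0,"spin": 0}
    - {"hand": -1,"x": 0,"y": 0,"z": 0,"spin": 0}
    - {"hand": -1,"x": 0,"y": 0,"z": 0,"spin": 0}
    - {"hand": -1,"x": 0,"y": 0,"z": 0,"spin": 0}
    - {"hand": -1,"x": 0,"y": 0,"z": 0,"spin": 0}
  grip_force: 40

```text
time_s: 2.75
eef_pos: [0.5437, 0.3341, 0.0505]
eef_rot: [[0.032, 0.999, 0.001], [0.999, -0.032, 0.0], [0.0, 0.001, -1.0]]
ft_force: [1.2, 0.5, 5.2]
grip_width: 0.112
gripper_force: 38.9
```

Call:
play_rows:
  plan:
    - {"hand": -1,"x": 0,"y": -0.006,"z": 0,"spin": 0}
    - {"hand": -1,"x": 0,"y": -0.014,"z": 0,"spin": 0}
    - {"hand": -1,"x": 0,"y": -0.019,"z": 0,"spin": 0}
    - {"hand": -1,"x": 0,"y": -0.02,"z": 0,"spin": 0}
    - {"hand": -1,"x": 0,"y": -0.02,"z": 0,"spin": 0}
    - {"hand": -1,"x": 0,"y": -0.02,"z": 0,"spin": 0}
    - {"hand": -1,"x": 0,"y": -0.02,"z": 0,"spin": 0}
    - {"hand": -1,"x": 0,"y": -0.018,"z": 0,"spin": 0}
    - {"hand": -1,"x": 0,"y": -0.012,"z": 0,"spin": 0}
    - {"hand": -1,"x": 0,"y": -0.006,"z": 0,"spin": 0}

```text
time_s: 3.58
eef_pos: [0.3967, 0.3408, 0.0524]
eef_rot: [[0.034, 0.999, 0.019], [0.999, -0.034, 0.001], [0.002, 0.019, -1.0]]
ft_force: [78.0, -9.6, -34.2]
grip_width: 0.114
gripper_force: 41.5
```

Call:
play_rows:
  plan:
    - {"hand": -1,"x": 0,"y": 0,"z": 0,"spin": 0}
    - {"hand": -1,"x": 0,"y": 0,"z": 0,"spin": 0}
    - {"hand": -0.4,"x": 0,"y": 0,"z": 0,"spin": 0}
    - {"hand": -0.4,"x": 0,"y": 0,"z": 0,"spin": 0}
    - {"hand": -0.4,"x": 0,"y": 0,"z": -0.01,"spin": 0}
    - {"hand": -0.4,"x": 0,"y": 0,"z": -0.02,"spin": 0}
    - {"hand": -0.4,"x": 0,"y": 0,"z": -0.03,"spin": 0}
    - {"hand": -0.4,"x": 0,"y": 0,"z": -0.03,"spin": 0}
    - {"hand": 1,"x": 0,"y": 0,"z": -0.03,"spin": 0}
    - {"hand": 1,"x": 0,"y": 0,"z": -0.02,"spin": 0}

```text
time_s: 4.42
eef_pos: [0.388, 0.3389, 0.1925]
eef_rot: [[0.032, 0.999, 0.0], [0.999, -0.032, 0.001], [0.001, 0.0, -1.0]]
ft_force: [0.9, 0.3, 0.7]
grip_width: 0.573
gripper_force: 0.0
```

Call:
play_rows:
  plan:
    - {"hand": 1,"x": -0.02,"y": 0,"z": -0.01,"spin": 0}
    - {"hand": 1,"x": -0.03,"y": 0,"z": 0,"spin": 0}
    - {"hand": 1,"x": -0.02,"y": 0,"z": 0,"spin": 0}
    - {"hand": 1,"x": 0,"y": 0,"z": 0,"spin": 0}
    - {"hand": 1,"x": 0,"y": 0,"z": 0,"spin": 0}

```text
time_s: 4.83
eef_pos: [0.3856, 0.2683, 0.2001]
eef_rot: [[0.033, 0.999, -0.001], [0.999, -0.033, -0.0], [-0.0, -0.001, -1.0]]
ft_force: [0.5, 0.1, 0.7]
grip_width: 0.998
gripper_force: 0.0
```

```bash
python3 - <<'E'
from m import *
go(.5,.33,.15)
T=cap('top','top1.png'); W=cap('wrist','w2.png')
cv2.imwrite('pics/tw.png',np.hstack([cv2.resize(T['color'][120:360,20:340],(400,300)),cv2.resize(W['color'],(400,300))])[...,::-1])
for c in(T,W):
    P=cloud(c); h=cv2.cvtColor(c['color'],cv2.COLOR_RGB2HSV)
    m=((h[...,1]>90)&(P[...,2]>.008)&(P[...,2]<.06)&(P[...,0]>.41)&(P[...,0]<.6)&(P[...,1]>.22)&(P[...,1]<.44)).astype(np.uint8)
    n,l,s,ce=cv2.connectedComponentsWithStats(m)
    for i in range(1,n):
        if s[i,4]>80:
            mm=l==i; Q=P[mm]; print(s[i],ce[i],np.median(h[mm],0),'med',np.median(Q,0),'min',Q.min(0),'max',Q.max(0))
E
```

```text
t 4.8333 tcp [0.3856 0.2683 0.2001] ydir deg -1.91 w 0.9975421908736853 q6 2.04 F [0.5 0.1 0.7] tool shift [0.0655 0.1123 0.05  ] norm 0.1393
[  85  223  106   83 3130] [129.9195 273.2831] [ 20. 103. 148.] med [0.5059 0.3602 0.0251] min [0.4542 0.2562 0.017 ] max [0.6    0.4367 0.06  ]
[191 225  15  89 344] [197.8052 270.939 ] [ 19. 108.  44.] med [0.5165 0.2374 0.0405] min [0.4439 0.2329 0.0154] max [0.5995 0.2422 0.0599]
[140 303  47   7 113] [162.6814 306.0885] [19. 99. 67.] med [0.4536 0.3036 0.0222] min [0.4503 0.2556 0.0162] max [0.4588 0.3468 0.0598]
[527   0  13  15  85] [533.2471   6.2   ] [19. 92. 56.] med [0.53   0.4127 0.0222] min [0.5253 0.4083 0.0199] max [0.5343 0.4174 0.0239]
[550   0  20  15 137] [558.7664   6.4818] [19. 92. 54.] med [0.5478 0.4135 0.0221] min [0.5406 0.4083 0.02  ] max [0.5542 0.4175 0.0244]
[567   0  65  21 607] [602.1219   7.5618] [19. 92. 56.] med [0.5797 0.4137 0.0221] min [0.553  0.4064 0.02  ] max [0.5999 0.4195 0.0243]
[357  30  43  13 521] [378.8042  35.7754] [ 19. 129.  96.] med [0.4229 0.3903 0.0505] min [0.41   0.3868 0.0477] max [0.4353 0.3943 0.0529]
[ 450   65  103  111 8654] [500.8806 117.6622] [ 21. 168. 117.] med [0.5065 0.3411 0.0359] min [0.4751 0.3004 0.0197] max [0.5494 0.3758 0.0385]
[359 190  33  12 354] [375.4831 195.0056] [ 19. 129. 100.] med [0.4207 0.2939 0.0505] min [0.41   0.2892 0.0468] max [0.4311 0.2972 0.0528]
```

View pics/tw.png

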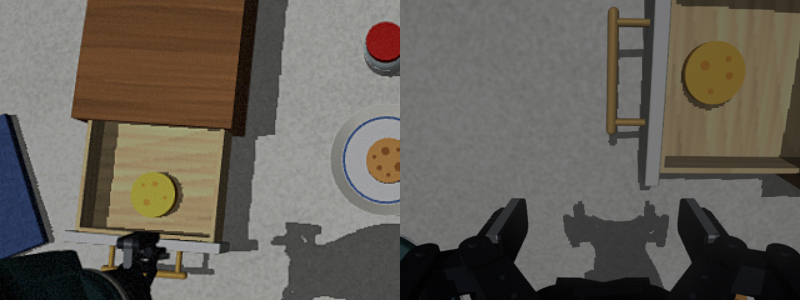

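The left panel shows the drawer open with the cheese at about (142,275) in full top pixels. The wrist panel shows it at (500,117). Cheese top is at about 0.036. I'll turn 90° so the jaws close along the drawer's width.

Call:
play_rows:
  plan:
    - {"hand": 1,"x": 0,"y": 0,"z": 0,"spin": -0.122}
    - {"hand": 1,"x": 0,"y": 0,"z": 0,"spin": -0.122}
    - {"hand": 1,"x": 0,"y": 0,"z": 0,"spin": -0.122}
    - {"hand": 1,"x": 0,"y": 0,"z": 0,"spin": -0.122}
    - {"hand": 1,"x": 0,"y": 0,"z": 0,"spin": -0.122}
    - {"hand": 1,"x": 0,"y": 0,"z": 0,"spin": -0.122}
    - {"hand": 1,"x": 0,"y": 0,"z": 0,"spin": -0.122}
    - {"hand": 1,"x": 0,"y": 0,"z": 0,"spin": -0.122}
    - {"hand": 1,"x": 0,"y": 0,"z": 0,"spin": -0.122}
    - {"hand": 1,"x": 0,"y": 0,"z": 0,"spin": -0.122}

```text
time_s: 5.77
eef_pos: [0.386, 0.2698, 0.1999]
eef_rot: [[-0.93, 0.367, -0.001], [0.367, 0.93, -0.0], [0.001, -0.0, -1.0]]
ft_force: [1.1, 0.3, 0.4]
grip_width: 0.999
gripper_force: 0.0
```

Call:
play_rows:
  plan:
    - {"hand": 1,"x": 0,"y": 0,"z": 0,"spin": -0.117}
    - {"hand": 1,"x": 0,"y": 0,"z": 0,"spin": -0.117}
    - {"hand": 1,"x": 0,"y": 0,"z": 0,"spin": -0.117}
    - {"hand": 1,"x": -0.01,"y": 0.017,"z": 0.0,"spin": 0}
    - {"hand": 1,"x": -0.02,"y": 0.017,"z": 0.0,"spin": 0}
    - {"hand": 1,"x": -0.02,"y": 0.017,"z": 0.0,"spin": 0}
    - {"hand": 1,"x": -0.01,"y": 0.012,"z": 0.0,"spin": 0}
    - {"hand": 1,"x": 0,"y": 0.008,"z": 0,"spin": 0}
    - {"hand": 1,"x": 0,"y": 0,"z": 0,"spin": 0}
    - {"hand": 1,"x": 0,"y": 0,"z": 0,"spin": 0}

```text
time_s: 6.6
eef_pos: [0.4475, 0.3383, 0.1998]
eef_rot: [[-1.0, 0.03, -0.001], [0.03, 1.0, -0.001], [0.001, -0.001, -1.0]]
ft_force: [-0.1, -0.4, 0.2]
grip_width: 1.0
gripper_force: 0.0
```

```bash
python3 - <<'E'
from m import *
T=cap('top'); W=cap('wrist','w3.png'); S=cap('side')
ce=[]
for c,b in((T,(100,240,200,310)),(W,(0,0,640,400)),(S,(200,130,300,215))):
    try:
        m=blob(c,b,(17,135,40),(27,255,255)); 
        ct=max(cv2.findContours(m.astype(np.uint8),0,1)[0],key=cv2.contourArea)
        e=cv2.fitEllipse(cv2.convexHull(ct)); P=cloud(c)[m]; z=np.nanpercentile(P[:,2],70)
        hp=plane(c,ct[:,0],.036); cc,r=cv2.minEnclosingCircle(hp[:,:2].astype(np.float32))
        print(m.sum(),e,'ztop',z,'med',np.nanmedian(P,0),'plane',plane(c,e[0],.036),'encl',cc,r); ce.append(e[0])
    except Exception as x: print(x)
print(tri(T,ce[0],W,ce[1]))
P=cloud(W); s=telemetry.state(); L=(P-s['eef_pos'])@np.array(s['eef_rot'])
f=(abs(L[...,0])<.02)&(abs(L[...,1])<.06)&(L[...,2]>-.04)&(L[...,2]<.06)
Q=L[f]; print('finger pts',len(Q),'max z',np.percentile(Q[:,2],[50,95,99,99.8]) if len(Q) else 0)
# drawer floor
g=(abs(P[...,0]-.5)<.04)&(P[...,1]>.25)&(P[...,1]<.29); print('floor z',np.nanmedian(P[g],0) if g.any() else 0)
go(.508,.341,.1)
E
```

```text
625 ((143.1116485595703, 275.384033203125), (35.976890563964844, 36.63017654418945), 140.2155303955078) ztop 0.03640788375051466 med [0.5126 0.3347 0.0355] plane [[0.5079 0.3384 0.036 ]] encl (0.5074610114097595, 0.3385724127292633) 0.034596797078847885
9050 ((554.0551147460938, 34.8325309753418), (169.51011657714844, 506.8088073730469), 1.7914762496948242) ztop 0.003806902902747724 med [0.3123 0.5085 0.0034] plane [[0.324  0.4905 0.036 ]] encl (0.31935763359069824, 0.4934144616127014) 0.060879215598106384
368 ((230.65150451660156, 193.3064727783203), (17.972232818603516, 25.810405731201172), 82.85108947753906) ztop 0.033774282230403796 med [0.5053 0.33   0.0325] plane [[0.5039 0.3265 0.036 ]] encl (0.5023233890533447, 0.32749485969543457) 0.04049399122595787
(array([ 0.4789, -0.0022,  0.96  ]), np.float64(0.011457003970372344))
finger pts 12338 max z [-0.0186  0.0037  0.0075  0.0089]
floor z [0.5    0.2699 0.0219]
t 6.75 tcp [0.4478 0.3376 0.2005] ydir deg 88.19 w 1.0006793746936873 q6 0.53 F [-0.9 -0.4  0.4] tool shift [-0.0601  0.0053  0.1005] norm 0.1172
```

View pics/w3.png

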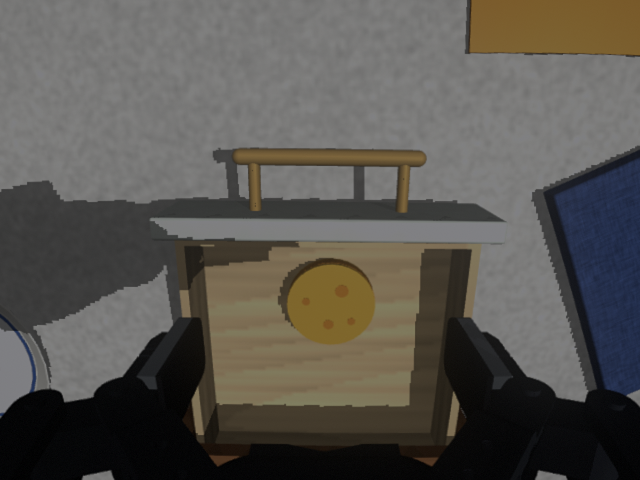

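The wrist view shows the cheese at about (331,303), with both fingers straddling the drawer's interior. With the hand open the tips stand 9 mm ahead of the TCP. I'll refine the cheese centre from this view.

```bash
python3 - <<'E'
from m import *
T=cap('top'); W=cap('wrist')
ce=[]
for c,b in((T,(100,240,200,310)),(W,(265,245,395,365))):
    m=blob(c,b,(15,150,40),(27,255,255)); P=cloud(c)[m]; P=P[np.isfinite(P[:,0])]; P=P[P[:,2]>.032]
    cc,r=cv2.minEnclosingCircle(P[:,:2].astype(np.float32)); v,u=np.nonzero(m)
    print(m.sum(),'z',np.median(P[:,2]),'encl',cc,r,'mean',P.mean(0),u.mean(),v.mean()); ce.append((u.mean(),v.mean()))
print(tri(T,ce[0],W,ce[1]))
E
```

```text
649 z 0.03584806035257632 encl (0.5080229640007019, 0.3401089310646057) 0.032996807247400284 mean [0.5119 0.3377 0.0358] 144.2064714946071 273.54391371340523
5744 z 0.03606363622906923 encl (0.5083955526351929, 0.34084174036979675) 0.03363681584596634 mean [0.5067 0.3411 0.036 ] 330.8840529247911 301.012708913649
(array([0.5117, 0.3412, 0.0233]), np.float64(0.00022352861142091617))
```

Call:
play_rows:
  plan:
    - {"hand": 1,"x": -0.01,"y": 0.0015,"z": 0.005,"spin": 0}
    - {"hand": 1,"x": -0.02,"y": 0.0015,"z": 0.015,"spin": 0}
    - {"hand": 1,"x": -0.02,"y": 0.0015,"z": 0.02,"spin": 0}
    - {"hand": 1,"x": -0.01,"y": 0.0008,"z": 0.02,"spin": 0}
    - {"hand": 1,"x": 0,"y": 0,"z": 0.02,"spin": 0}
    - {"hand": 1,"x": 0,"y": 0,"z": 0.02,"spin": 0}
    - {"hand": 1,"x": 0,"y": 0,"z": 0.02,"spin": 0}
    - {"hand": 1,"x": 0,"y": 0,"z": 0.015,"spin": 0}
    - {"hand": 1,"x": 0,"y": 0,"z": 0.01,"spin": 0}
    - {"hand": 1,"x": 0,"y": 0,"z": 0,"spin": 0}

```text
time_s: 7.68
eef_pos: [0.5081, 0.3408, 0.0532]
eef_rot: [[-0.999, 0.032, -0.003], [0.032, 0.999, -0.001], [0.003, -0.001, -1.0]]
ft_force: [-0.6, -0.5, 0.2]
grip_width: 0.998
gripper_force: 0.0
```

```bash
python3 -c "
from m import *
go(.508,.341,.040)
W=cap('wrist');P=cloud(W); m=blob(W,(200,150,480,480),(15,150,40),(27,255,255)); P=P[m];P=P[(P[:,2]>.032)&(P[:,2]<.04)]; print(cv2.minEnclosingCircle(P[:,:2].astype(np.float32)),len(P))"
```

```text
t 7.6833 tcp [0.5081 0.3408 0.0532] ydir deg 88.16 w 0.9983060241678893 q6 0.49 F [-0.6 -0.5  0.2] tool shift [0.0001 0.0002 0.0132] norm 0.0132
((0.5087536573410034, 0.34110188484191895), 0.03361469507217407) 22589
```

Call:
play_rows:
  plan:
    - {"hand": 1,"x": 0,"y": 0,"z": 0.008,"spin": 0}
    - {"hand": 1,"x": 0,"y": 0,"z": 0.006,"spin": 0}
    - {"hand": 1,"x": 0,"y": 0,"z": 0,"spin": 0}
    - {"hand": 0.6,"x": 0,"y": 0,"z": 0,"spin": 0}
    - {"hand": 0.4,"x": 0,"y": 0,"z": 0,"spin": 0}
    - {"hand": 0.2,"x": 0,"y": 0,"z": 0,"spin": 0}
    - {"hand": 0.2,"x": 0,"y": 0,"z": 0,"spin": 0}
    - {"hand": 0.2,"x": 0,"y": 0,"z": 0,"spin": 0}
  grip_force: 30

```text
time_s: 8.4
eef_pos: [0.509, 0.3416, 0.0419]
eef_rot: [[-0.999, 0.032, 0.001], [0.032, 0.999, 0.0], [-0.001, 0.0, -1.0]]
ft_force: [-1.3, -0.9, 6.4]
grip_width: 0.753
gripper_force: 33.4
```

```bash
python3 -c "
from m import *
go(.508,.341,.15)"
```

```text
t 8.4 tcp [0.509  0.3416 0.0419] ydir deg 88.17 w 0.7531080766637954 q6 0.49 F [-1.3 -0.9  6.4] tool shift [ 0.0009 -0.0005 -0.1081] norm 0.1081
```

Call:
play_rows:
  plan:
    - {"hand": 0.2,"x": 0,"y": 0,"z": -0.005,"spin": 0}
    - {"hand": 0.2,"x": 0,"y": 0,"z": -0.012,"spin": 0}
    - {"hand": 0.2,"x": 0,"y": 0,"z": -0.02,"spin": 0}
    - {"hand": 0.2,"x": 0,"y": 0,"z": -0.025,"spin": 0}
    - {"hand": 0.2,"x": 0,"y": 0,"z": -0.025,"spin": 0}
    - {"hand": 0.2,"x": 0,"y": 0,"z": -0.02,"spin": 0}
    - {"hand": 0.2,"x": 0,"y": 0,"z": -0.01,"spin": 0}
    - {"hand": 0.2,"x": 0,"y": 0,"z": 0,"spin": 0}

```text
time_s: 9.07
eef_pos: [0.5094, 0.3419, 0.1604]
eef_rot: [[-0.999, 0.032, 0.003], [0.032, 0.999, 0.002], [-0.003, 0.002, -1.0]]
ft_force: [-0.6, 0.2, -1.0]
grip_width: 0.749
gripper_force: 33.4
```

```bash
python3 - <<'E'
from m import *
W=cap('wrist','w4.png'); s=telemetry.state(); R=np.array(s['eef_rot']); P=cloud(W); L=(P-s['eef_pos'])@R
m=blob(W,(150,150,500,480),(15,150,40),(27,255,255)); Q=L[m]; Q=Q[np.isfinite(Q[:,0])]
t=Q[abs(Q[:,2]-np.median(Q[:,2]))<.008]
print('cheese in tool: med',np.median(t,0),cv2.minEnclosingCircle(t[:,:2].astype(np.float32)),'x,y range',np.percentile(t,[1,99],axis=0),'plane fit',np.linalg.lstsq(np.c_[t[:,:2],np.ones(len(t))],t[:,2],rcond=None)[0])
f=(abs(L[...,0])<.02)&(abs(L[...,1])<.06)&(L[...,2]>-.04)&(L[...,2]<.06)&~m
print('tips',np.percentile(L[f][:,2],[95,99,99.8]))
# plate and rusk from top view & rack
T=cap('top'); c=T
m=blob(c,(305,222,358,272),(8,100,90),(30,255,255)); P=cloud(c)[m]; P=P[P[:,2]>.018]
print('rusk',cv2.minEnclosingCircle(P[:,:2].astype(np.float32)),np.median(P,0))
go(.568,.001,.15)
E
```

```text
cheese in tool: med [0.0035 0.0003 0.0042] ((-0.000697532610502094, 0.0005402550450526178), 0.0339156799018383) x,y range [[-0.0306 -0.0302  0.0029]
 [ 0.0322  0.0309  0.0102]] plane fit [ 0.0163 -0.0018  0.0043]
tips [0.0025 0.0079 0.0105]
rusk ((0.5810283422470093, -0.01600007712841034), 0.025048326700925827) [ 0.5832 -0.0215  0.0232]
t 9.1667 tcp [0.5084 0.3413 0.1575] ydir deg 88.18 w 0.7522045264880394 q6 0.49 F [ 1.1 -0.6 -1.3] tool shift [-0.0704 -0.3383  0.0076] norm 0.3456
```

View pics/w4.png

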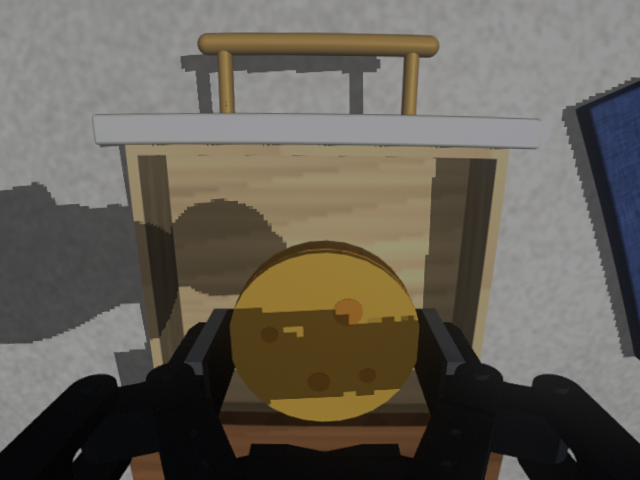

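The wrist view shows the cheese held centred and level between the pads, its top face around (325,335). Next I carry it over near the plate, stopping past the rusk so the wrist camera can see it.

Call:
play_rows:
  plan:
    - {"hand": 0.2,"x": -0.008,"y": -0.015,"z": 0,"spin": 0}
    - {"hand": 0.2,"x": -0.014,"y": -0.034,"z": 0,"spin": 0}
    - {"hand": 0.2,"x": -0.016,"y": -0.036,"z": 0,"spin": 0}
    - {"hand": 0.2,"x": -0.016,"y": -0.037,"z": 0,"spin": 0}
    - {"hand": 0.2,"x": -0.016,"y": -0.037,"z": 0,"spin": 0}
    - {"hand": 0.2,"x": -0.016,"y": -0.037,"z": 0,"spin": 0}
    - {"hand": 0.2,"x": -0.016,"y": -0.037,"z": 0,"spin": 0}
    - {"hand": 0.2,"x": -0.016,"y": -0.037,"z": 0,"spin": 0}
    - {"hand": 0.2,"x": -0.016,"y": -0.036,"z": 0,"spin": 0}
    - {"hand": 0.2,"x": -0.012,"y": -0.03,"z": 0,"spin": 0}

```text
time_s: 10.0
eef_pos: [0.644, -0.0017, 0.1563]
eef_rot: [[-0.999, 0.033, -0.002], [0.033, 0.999, 0.0], [0.002, 0.0, -1.0]]
ft_force: [0.7, -0.2, -0.9]
grip_width: 0.753
gripper_force: 33.4
```

Call:
play_rows:
  plan:
    - {"hand": 0.2,"x": 0,"y": 0,"z": 0,"spin": 0}
    - {"hand": 0.2,"x": 0,"y": 0,"z": 0,"spin": 0}
    - {"hand": 0.2,"x": 0,"y": 0,"z": 0,"spin": 0}

```text
time_s: 10.25
eef_pos: [0.6432, 0.0013, 0.1569]
eef_rot: [[-0.999, 0.032, -0.002], [0.032, 0.999, 0.001], [0.002, 0.0, -1.0]]
ft_force: [0.4, 0.2, 0.3]
grip_width: 0.755
gripper_force: 33.4
```

```bash
cat > pl.py <<'E'
from m import *
def ring(c,box):
    h=cv2.cvtColor(c['color'],cv2.COLOR_RGB2HSV); u0,v0,u1,v1=box; P=cloud(c)
    m=cv2.inRange(h,(95,70,30),(130,255,255))>0; k=np.zeros_like(m); k[v0:v1,u0:u1]=1
    m&=k&(abs(P[...,2]-.006)<.006)&(np.hypot(P[...,0]-.57,P[...,1])<.09)
    Q=plane(c,np.argwhere(m)[:,::-1],.006)[:,:2]
    a=np.linalg.lstsq(np.c_[2*Q,np.ones(len(Q))],(Q**2).sum(1),rcond=None)[0]; return a[:2],np.sqrt(a[2]+a[:2]@a[:2]),len(Q)
E
python3 - <<'E'
from pl import *
W=cap('wrist','w5.png'); P=cloud(W); h=cv2.cvtColor(W['color'],cv2.COLOR_RGB2HSV)
m=(abs(P[...,2]-.024)<.006)&(np.hypot(P[...,0]-.568,P[...,1])<.05)&(h[...,1]>100)
Q=P[m]; print('rusk',m.sum(),np.median(Q,0),cv2.minEnclosingCircle(Q[:,:2].astype(np.float32)),np.percentile(Q,[.5,99.5],axis=0))
print('ring',ring(W,(0,0,640,480)))
go(.568,.0,.06)
E
```

```text
rusk 10034 [0.5679 0.0008 0.0241] ((0.5688878893852234, 0.0008011705940589309), 0.032891836017370224) [[ 0.5376 -0.0307  0.0223]
 [ 0.6001  0.0321  0.0259]]
ring (array([0.5713, 0.0042]), np.float64(0.06366851010187677), 3072)
t 10.3 tcp [0.6431 0.0018 0.1573] ydir deg 88.22 w 0.7587092491821333 q6 -0.09 F [-0. -0. -0.] tool shift [ 0.0749 -0.0042  0.0974] norm 0.1229
```

View pics/w5.png

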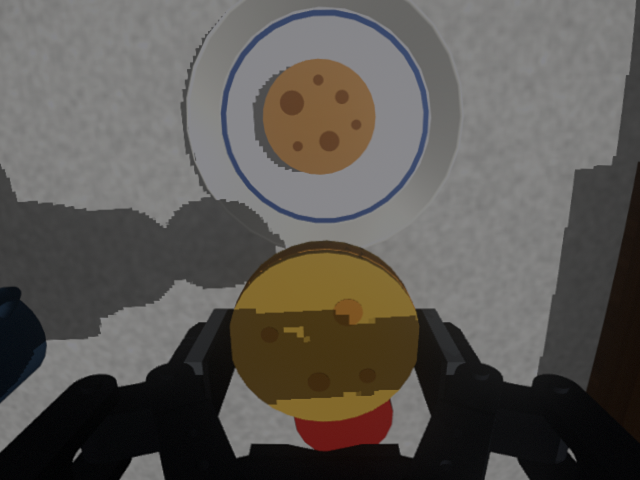

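The wrist view shows the rusk at (319,116) on the plate, its ring at about (324,115), and the cheese held in front. In world coordinates the rusk is at (0.569, 0.001), top 0.024, and the plate centre is at (0.571, 0.004).

Call:
play_rows:
  plan:
    - {"hand": 0.2,"x": 0.01,"y": 0,"z": 0,"spin": 0}
    - {"hand": 0.2,"x": 0.02,"y": -0.001,"z": 0.005,"spin": 0}
    - {"hand": 0.2,"x": 0.02,"y": -0.001,"z": 0.01,"spin": 0}
    - {"hand": 0.2,"x": 0.016,"y": -0.001,"z": 0.015,"spin": 0}
    - {"hand": 0.2,"x": 0.008,"y": 0,"z": 0.02,"spin": 0}
    - {"hand": 0.2,"x": 0,"y": 0,"z": 0.02,"spin": 0}
    - {"hand": 0.2,"x": 0,"y": 0,"z": 0.015,"spin": 0}
    - {"hand": 0.2,"x": 0,"y": 0,"z": 0.008,"spin": 0}
    - {"hand": 0.2,"x": 0,"y": 0,"z": 0,"spin": 0}
    - {"hand": 0.2,"x": 0,"y": 0,"z": 0,"spin": 0}

```text
time_s: 11.13
eef_pos: [0.5697, 0.001, 0.0655]
eef_rot: [[-1.0, 0.031, -0.0], [0.031, 1.0, 0.0], [0.0, 0.0, -1.0]]
ft_force: [-0.5, 0.4, 0.8]
grip_width: 0.756
gripper_force: 33.4
```

```bash
python3 -c "
from m import *
for i in range(3): go(.569,.001,.043)
for n,b in(('top',(300,210,360,275)),('side',(300,225,345,275))):
    c=cap(n); m=blob(c,b,(15,120,40),(27,255,255)); P=cloud(c)[m]; print(n,m.sum(),np.nanmedian(P,0))
"
```

```text
t 11.1333 tcp [0.5697 0.001  0.0655] ydir deg 88.23 w 0.7558114594964641 q6 -0.11 F [-0.5  0.4  0.8] tool shift [0.0007 0.     0.0225] norm 0.0225
t 11.1333 tcp [0.5697 0.001  0.0655] ydir deg 88.23 w 0.7558114594964641 q6 -0.11 F [-0.5  0.4  0.8] tool shift [0.0007 0.     0.0225] norm 0.0225
t 11.1333 tcp [0.5697 0.001  0.0655] ydir deg 88.23 w 0.7558114594964641 q6 -0.11 F [-0.5  0.4  0.8] tool shift [0.0007 0.     0.0225] norm 0.0225Traceback (most recent call last):
  File "<string>", line 5, in <module>
    c=cap(n); m=blob(c,b,(15,120,40),(27,255,255)); P=cloud(c)[m]; print(n,m.sum(),np.nanmedian(P,0))
                ~~~~^^^^^^^^^^^^^^^^^^^^^^^^^^^^^^
  File "m.py", line 6, in blob
    n,l,s,_=cv2.connectedComponentsWithStats(m); k=1+np.argmax(s[1:,4]); return (l==k)
                                                     ~~~~~~~~~^^^^^^^^^
    return _wrapfunc(a, 'argmax', axis=axis, out=out, **kwds)
    return bound(*args, **kwds)
ValueError: attempt to get argmax of an empty sequence
```

Call:
play_rows:
  plan:
    - {"hand": 0.2,"x": 0,"y": 0,"z": 0.006,"spin": 0}
    - {"hand": 0.2,"x": 0,"y": 0,"z": 0.006,"spin": 0}
    - {"hand": 0.2,"x": 0,"y": 0,"z": 0.004,"spin": 0}
    - {"hand": 0.2,"x": 0,"y": 0,"z": 0.003,"spin": 0}
    - {"hand": 0.2,"x": 0,"y": 0,"z": 0.001,"spin": 0}
    - {"hand": 0.2,"x": 0,"y": 0,"z": 0,"spin": 0}

```text
time_s: 11.68
eef_pos: [0.5696, 0.0003, 0.045]
eef_rot: [[-0.999, 0.032, -0.001], [0.032, 0.999, 0.0], [0.001, 0.0, -1.0]]
ft_force: [-0.5, 0.9, -0.5]
grip_width: 0.757
gripper_force: 33.4
```

Call:
play_rows:
  plan:
    - {"hand": 0.2,"x": 0,"y": 0,"z": 0.001,"spin": 0}
    - {"hand": 0.2,"x": 0,"y": 0,"z": 0,"spin": 0}

```text
time_s: 11.85
eef_pos: [0.5699, 0.0003, 0.0443]
eef_rot: [[-0.999, 0.032, 0.0], [0.032, 0.999, -0.0], [-0.0, -0.0, -1.0]]
ft_force: [0.0, -0.4, -0.2]
grip_width: 0.759
gripper_force: 33.4
```

Call:
play_rows:
  plan:
    - {"hand": 0.2,"x": 0,"y": 0,"z": 0.0007,"spin": 0}
    - {"hand": 0.2,"x": 0,"y": 0,"z": 0,"spin": 0}

```text
time_s: 12.02
eef_pos: [0.5699, 0.0003, 0.0439]
eef_rot: [[-0.999, 0.032, 0.0], [0.032, 0.999, -0.0], [-0.0, -0.0, -1.0]]
ft_force: [-1.5, 0.5, 4.5]
grip_width: 0.758
gripper_force: 33.8
```

Call:
play_rows:
  plan:
    - {"hand": 0.2,"x": 0,"y": 0,"z": 0.0007,"spin": 0}
    - {"hand": 0.2,"x": 0,"y": 0,"z": 0,"spin": 0}

```text
time_s: 12.18
eef_pos: [0.57, 0.0003, 0.0439]
eef_rot: [[-0.999, 0.032, 0.001], [0.032, 0.999, -0.0], [-0.001, -0.0, -1.0]]
ft_force: [-3.7, 0.1, 14.4]
grip_width: 0.755
gripper_force: 34.9
```

Contact felt. I'll ease back up a little, open slowly and lift.

Call:
play_rows:
  plan:
    - {"hand": 0.2,"x": 0,"y": 0,"z": -0.0007,"spin": 0}
    - {"hand": 0.6,"x": 0,"y": 0,"z": 0,"spin": 0}
    - {"hand": 0.7,"x": 0,"y": 0,"z": 0,"spin": 0}
    - {"hand": 0.9,"x": 0,"y": 0,"z": 0,"spin": 0}
    - {"hand": 1,"x": 0,"y": 0,"z": 0,"spin": 0}
    - {"hand": 1,"x": 0,"y": 0,"z": -0.005,"spin": 0}
    - {"hand": 1,"x": 0,"y": 0,"z": -0.015,"spin": 0}
    - {"hand": 1,"x": 0,"y": 0,"z": -0.03,"spin": 0}
    - {"hand": 1,"x": 0,"y": 0,"z": -0.04,"spin": 0}
    - {"hand": 1,"x": 0,"y": 0,"z": -0.03,"spin": 0}

```text
time_s: 13.02
eef_pos: [0.5698, 0.0003, 0.1664]
eef_rot: [[-0.999, 0.032, 0.001], [0.032, 0.999, -0.0], [-0.001, -0.0, -1.0]]
ft_force: [1.5, -0.9, 1.3]
grip_width: 1.003
gripper_force: 0.0
```

```bash
python3 - <<'E'
from pl import *
W=cap('wrist','w6.png'); P=cloud(W); h=cv2.cvtColor(W['color'],cv2.COLOR_RGB2HSV)
for nm,z in(('cheese',.038),('rusk',.024)):
    m=(abs(P[...,2]-z)<.004)&(np.hypot(P[...,0]-.568,P[...,1])<.05)&(h[...,1]>100)
    Q=P[m]; print(nm,m.sum(),np.median(Q,0),cv2.minEnclosingCircle(Q[:,:2].astype(np.float32)))
print('ring',ring(W,(0,0,640,480)))
# rack & top rusk from top cam
c=cap('top'); P=cloud(c); h=cv2.cvtColor(c['color'],cv2.COLOR_RGB2HSV)
def ln(m):
    v,u=np.nonzero(m); Q=P[m]; Q=Q[Q[:,2]>.045]; 
    r=cv2.minAreaRect(Q[:,:2].astype(np.float32)); return Q.mean(0),r,Q[:,2].max(),len(Q)
print('toprusk',ln(blob(c,(468,280,525,325),(8,60,40),(30,255,255)))); print('rye',ln(blob(c,(480,250,540,298),(0,30,5),(25,255,120))))
go(.41,-.26,.16)
E
```

```text
cheese 8504 [0.5683 0.0007 0.0381] ((0.5698570609092712, 0.000929505389649421), 0.03350576013326645)
rusk 224 [0.5386 0.0013 0.0238] ((0.5542798042297363, -0.0005398225039243698), 0.029455462470650673)
ring (array([0.5725, 0.004 ]), np.float64(0.06449150808308982), 1503)
toprusk (array([ 0.467 , -0.2911,  0.0635]), ((0.4660479426383972, -0.2948248088359833), (0.06357799470424652, 0.01876256614923477), 58.89659118652344), np.float64(0.073433002513084), 418)
rye (array([ 0.524 , -0.3278,  0.0631]), ((0.5245722532272339, -0.32978230714797974), (0.06103972718119621, 0.018818065524101257), 59.93789291381836), np.float64(0.07359449151909622), 338)
t 13.1167 tcp [0.5719 0.     0.1687] ydir deg 88.18 w 1.0004205017124397 q6 -0.11 F [-0.3  0.1 -0.7] tool shift [ 0.1536 -0.265   0.0078] norm 0.3064
```

Cheese sits at (0.5695, 0.001) with its top at 0.038, squarely on the rusk. The standing rusk's centre is (0.466, −0.295) with its plane at 59°. I'll turn the tool and check where the tips sit at about 68 mm opening.

Call:
play_rows:
  plan:
    - {"hand": 0.57,"x": 0,"y": 0,"z": 0,"spin": 0.102}
    - {"hand": 0.57,"x": 0,"y": 0,"z": 0,"spin": 0.102}
    - {"hand": 0.57,"x": 0,"y": 0,"z": 0,"spin": 0.102}
    - {"hand": 0.57,"x": 0,"y": 0,"z": 0,"spin": 0.102}
    - {"hand": 0.57,"x": 0,"y": 0,"z": 0,"spin": 0.102}
    - {"hand": 0.57,"x": 0,"y": 0,"z": 0,"spin": 0}
    - {"hand": 0.57,"x": 0,"y": 0,"z": 0,"spin": 0}

```text
time_s: 13.7
eef_pos: [0.5697, 0.0003, 0.1635]
eef_rot: [[-0.858, 0.513, -0.0], [0.513, 0.858, 0.0], [0.0, -0.0, -1.0]]
ft_force: [-0.3, -0.4, -0.0]
grip_width: 0.786
gripper_force: 0.0
```

```bash
python3 - <<'E'
from m import *
W=cap('wrist'); s=telemetry.state(); P=cloud(W); L=(P-s['eef_pos'])@np.array(s['eef_rot'])
f=(abs(L[...,0])<.014)&(abs(L[...,1])<.06)&(abs(L[...,1])>.02)&(L[...,2]>-.04)&(L[...,2]<.06)
print('tips',np.percentile(L[f][:,2],[90,95,99,99.8]),np.percentile(abs(L[f][:,1]),[1,5,50]))
go(.466,-.295,.13)
E
```

```text
tips [0.0011 0.0065 0.0121 0.0144] [0.0319 0.0331 0.0416]
t 13.75 tcp [0.5697 0.0003 0.1635] ydir deg 59.16 w 0.7850278367050715 q6 0.4 F [ 0.3 -0.1  0.8] tool shift [-0.0623 -0.3067  0.0335] norm 0.3148
```

Call:
play_rows:
  plan:
    - {"hand": 1,"x": -0.003,"y": -0.016,"z": 0,"spin": 0}
    - {"hand": 1,"x": -0.007,"y": -0.032,"z": 0.003,"spin": 0}
    - {"hand": 1,"x": -0.007,"y": -0.034,"z": 0.003,"spin": 0}
    - {"hand": 1,"x": -0.007,"y": -0.034,"z": 0.004,"spin": 0}
    - {"hand": 1,"x": -0.007,"y": -0.034,"z": 0.004,"spin": 0}
    - {"hand": 1,"x": -0.007,"y": -0.034,"z": 0.004,"spin": 0}
    - {"hand": 1,"x": -0.007,"y": -0.034,"z": 0.004,"spin": 0}
    - {"hand": 1,"x": -0.007,"y": -0.034,"z": 0.004,"spin": 0}
    - {"hand": 1,"x": -0.007,"y": -0.034,"z": 0.004,"spin": 0}
    - {"hand": 1,"x": -0.003,"y": -0.021,"z": 0.003,"spin": 0}

```text
time_s: 14.58
eef_pos: [0.4635, -0.2975, 0.1303]
eef_rot: [[-0.858, 0.514, -0.0], [0.514, 0.858, -0.001], [-0.0, -0.001, -1.0]]
ft_force: [-0.2, -0.5, 0.5]
grip_width: 0.997
gripper_force: 0.0
```

Call:
play_rows:
  plan:
    - {"hand": 1,"x": 0,"y": 0,"z": 0,"spin": 0}
    - {"hand": 1,"x": 0,"y": 0,"z": 0,"spin": 0}
    - {"hand": 1,"x": 0,"y": 0,"z": 0,"spin": 0}

```text
time_s: 14.83
eef_pos: [0.4647, -0.2942, 0.1306]
eef_rot: [[-0.858, 0.514, -0.0], [0.514, 0.858, 0.0], [0.0, 0.0, -1.0]]
ft_force: [0.5, 1.4, 0.6]
grip_width: 0.996
gripper_force: 0.0
```

```bash
python3 - <<'E'
from m import *
W=cap('wrist','w7.png'); s=telemetry.state(); P=cloud(W); h=cv2.cvtColor(W['color'],cv2.COLOR_RGB2HSV); L=(P-s['eef_pos'])@np.array(s['eef_rot'])
m=(P[...,2]>.038)&(P[...,2]<.09)&(abs(L[...,0])<.035)&(abs(L[...,1])<.04)&(h[...,1]>60)
Q=L[m]; q=Q[Q[:,2]>0]; 
for a,b in((.038,.048),(.048,.058),(.058,.066),(.066,.09)):
    k=Q[(P[m][:,2]>a)&(P[m][:,2]<b)]
    if len(k): print(a,len(k),'x',np.percentile(k[:,0],[2,50,98]),'y',np.percentile(k[:,1],[1,99]))
print('zmax',P[m][:,2].max(),'yaw rect',cv2.minAreaRect(Q[P[m][:,2]>.055][:,:2].astype(np.float32)))
go(.466,-.295,.0465)
E
```

```text
0.038 739 x [0.0009 0.0063 0.0069] y [-0.0329  0.0307]
0.048 1235 x [-0.0103  0.006   0.0069] y [-0.0319  0.0302]
0.058 1583 x [-0.0111  0.0022  0.0067] y [-0.0271  0.0252]
0.066 2771 x [-0.0113 -0.0019  0.0064] y [-0.0185  0.0166]
zmax 0.07282836906888766 yaw rect ((-0.0026003438979387283, -0.0010236017405986786), (0.0573078915476799, 0.01954658515751362), 88.36743927001953)
t 14.8833 tcp [ 0.4649 -0.2939  0.1307] ydir deg 59.07 w 1.0004652035285475 q6 -0.17 F [ 0.4 -0.5  0.2] tool shift [-0.0015 -0.0004  0.0842] norm 0.0842
```

View pics/w7.png

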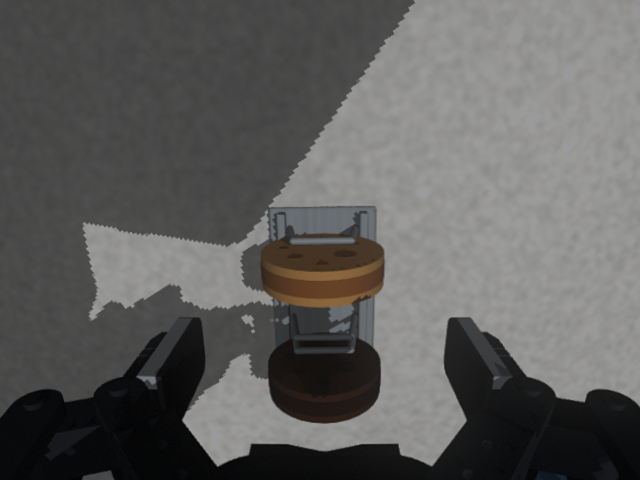

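The wrist view shows the pale rusk standing at about (322,270), nearly upright, with rye behind at (325,378). The fingers clear it on both sides. Its centre in the tool frame is (−2, −1) mm. Descend and grip.

Call:
play_rows:
  plan:
    - {"hand": 1,"x": -0.0022,"y": -0.001,"z": 0.008,"spin": 0}
    - {"hand": 1,"x": 0,"y": 0,"z": 0.015,"spin": 0}
    - {"hand": 1,"x": 0,"y": 0,"z": 0.02,"spin": 0}
    - {"hand": 1,"x": 0,"y": 0,"z": 0.02,"spin": 0}
    - {"hand": 1,"x": 0,"y": 0,"z": 0.014,"spin": 0}
    - {"hand": 1,"x": 0,"y": 0,"z": 0.007,"spin": 0}
    - {"hand": 1,"x": 0,"y": 0,"z": 0,"spin": 0}
    - {"hand": 0.7,"x": 0,"y": 0,"z": 0,"spin": 0}
    - {"hand": 0.6,"x": 0,"y": 0,"z": 0,"spin": 0}
  grip_force: 25

```text
time_s: 15.63
eef_pos: [0.4665, -0.2968, 0.0474]
eef_rot: [[-0.857, 0.515, 0.001], [0.515, 0.857, -0.001], [-0.001, -0.0, -1.0]]
ft_force: [0.4, 0.1, 0.6]
grip_width: 0.804
gripper_force: 0.0
```

Call:
play_rows:
  plan:
    - {"hand": 0.2,"x": 0,"y": 0,"z": 0,"spin": 0}
    - {"hand": 0.2,"x": 0,"y": 0,"z": 0,"spin": 0}
    - {"hand": 0.2,"x": 0,"y": 0,"z": 0,"spin": 0}
    - {"hand": 0.2,"x": 0,"y": 0,"z": 0,"spin": 0}

```text
time_s: 15.97
eef_pos: [0.4666, -0.297, 0.0476]
eef_rot: [[-0.857, 0.516, 0.002], [0.516, 0.857, -0.001], [-0.002, -0.0, -1.0]]
ft_force: [0.4, 1.3, 7.0]
grip_width: 0.759
gripper_force: 27.0
```

Call:
play_rows:
  plan:
    - {"hand": 0.2,"x": 0,"y": 0,"z": -0.005,"spin": 0}
    - {"hand": 0.2,"x": 0,"y": 0,"z": -0.015,"spin": 0}
    - {"hand": 0.2,"x": 0,"y": 0,"z": -0.02,"spin": 0}
    - {"hand": 0.2,"x": 0,"y": 0,"z": -0.02,"spin": 0}
    - {"hand": 0.2,"x": 0,"y": 0,"z": -0.015,"spin": 0}
    - {"hand": 0.2,"x": 0.01,"y": 0.01,"z": -0.005,"spin": 0}
    - {"hand": 0.2,"x": 0.024,"y": 0.022,"z": 0,"spin": 0}
    - {"hand": 0.2,"x": 0.028,"y": 0.027,"z": 0,"spin": 0}
    - {"hand": 0.2,"x": 0.028,"y": 0.027,"z": 0,"spin": 0}
    - {"hand": 0.2,"x": 0.028,"y": 0.025,"z": 0,"spin": 0}

```text
time_s: 16.8
eef_pos: [0.4207, -0.1385, 0.1264]
eef_rot: [[-0.857, 0.516, -0.0], [0.516, 0.857, 0.0], [0.0, 0.0, -1.0]]
ft_force: [0.6, 0.7, 0.5]
grip_width: 0.756
gripper_force: 28.2
```

Call:
play_rows:
  plan:
    - {"hand": 0.2,"x": 0.01,"y": 0.01,"z": 0,"spin": 0}
    - {"hand": 0.2,"x": 0,"y": 0,"z": 0,"spin": 0}
    - {"hand": 0.2,"x": 0,"y": 0,"z": 0,"spin": 0}

```text
time_s: 17.05
eef_pos: [0.4185, -0.1262, 0.1268]
eef_rot: [[-0.858, 0.514, 0.0], [0.514, 0.858, -0.0], [-0.001, -0.0, -1.0]]
ft_force: [-0.2, 0.4, 0.4]
grip_width: 0.765
gripper_force: 28.3
```

```bash
cat > d.py <<'E'
from m import *
W=cap('wrist'); s=telemetry.state(); P=cloud(W); h=cv2.cvtColor(W['color'],cv2.COLOR_RGB2HSV); L=(P-s['eef_pos'])@np.array(s['eef_rot'])
m=(abs(L[...,2])<.06)&(abs(L[...,0])<.05)&(abs(L[...,1])<.031)&(h[...,1]>80)
m=(cv2.morphologyEx(m.astype(np.uint8),cv2.MORPH_OPEN,np.ones((5,5),np.uint8))>0)
Q=L[m]
print(len(Q)); k=Q[abs(Q[:,1])<.012]
for a in np.arange(-.04,.05,.01):
    q=k[(k[:,2]>=a)&(k[:,2]<a+.01)]
    if len(q)>30: print('z %.3f n %d x'%(a,len(q)),np.percentile(q[:,0],[2,50,98]))
print('y',np.percentile(Q,[1,99],axis=0)); go(*s['eef_pos'])
E
python3 d.py
```

```text
22806
z -0.030 n 4864 x [-0.0075  0.0026  0.0103]
z -0.020 n 1567 x [0.0093 0.01   0.0108]
z -0.010 n 1271 x [0.0094 0.0101 0.0109]
z 0.000 n 944 x [0.0094 0.01   0.0107]
z 0.010 n 852 x [0.0093 0.01   0.0106]
z 0.020 n 698 x [0.0096 0.0102 0.0107]
z 0.030 n 557 x [0.0096 0.0101 0.0107]
z 0.040 n 72 x [0.0094 0.01   0.0104]
y [[-0.0073 -0.0291 -0.0239]
 [ 0.0109  0.0296  0.0375]]
t 17.1 tcp [ 0.4189 -0.127   0.1267] ydir deg 58.99 w 0.7589200572795572 q6 0.06 F [ 0.3 -0.1 -0.9] tool shift [0. 0. 0.] norm 0.0
```

Held upright, bottom edge 42 mm below the TCP. I'll lower it to just above the bare table.

Call:
play_rows:
  plan:
    - {"hand": 0.2,"x": 0,"y": 0,"z": 0.01,"spin": 0}
    - {"hand": 0.2,"x": 0,"y": 0,"z": 0.02,"spin": 0}
    - {"hand": 0.2,"x": 0,"y": 0,"z": 0.02,"spin": 0}
    - {"hand": 0.2,"x": 0,"y": 0,"z": 0.016,"spin": 0}
    - {"hand": 0.2,"x": 0,"y": 0,"z": 0.01,"spin": 0}
    - {"hand": 0.2,"x": 0,"y": 0,"z": 0.006,"spin": 0}
    - {"hand": 0.2,"x": 0,"y": 0,"z": 0.001,"spin": 0}
    - {"hand": 0.2,"x": 0,"y": 0,"z": 0,"spin": 0}

```text
time_s: 17.77
eef_pos: [0.4189, -0.1276, 0.0436]
eef_rot: [[-0.856, 0.516, -0.0], [0.516, 0.856, 0.0], [0.0, -0.0, -1.0]]
ft_force: [-0.6, 0.5, -1.6]
grip_width: 0.761
gripper_force: 28.4
```

Call:
play_rows:
  plan:
    - {"hand": 0.2,"x": 0,"y": 0,"z": 0.001,"spin": 0}
    - {"hand": 0.2,"x": 0,"y": 0,"z": 0,"spin": 0}

```text
time_s: 17.93
eef_pos: [0.4191, -0.1273, 0.043]
eef_rot: [[-0.857, 0.516, 0.001], [0.516, 0.857, -0.0], [-0.001, 0.0, -1.0]]
ft_force: [-0.0, 0.6, -1.4]
grip_width: 0.758
gripper_force: 28.4
```

Call:
play_rows:
  plan:
    - {"hand": 0.2,"x": 0,"y": 0,"z": 0.001,"spin": 0}
    - {"hand": 0.2,"x": 0,"y": 0,"z": 0,"spin": 0}

```text
time_s: 18.1
eef_pos: [0.4194, -0.1274, 0.0425]
eef_rot: [[-0.857, 0.516, 0.002], [0.516, 0.857, -0.001], [-0.002, -0.0, -1.0]]
ft_force: [-3.0, 0.9, 15.2]
grip_width: 0.761
gripper_force: 29.9
```

Call:
play_rows:
  plan:
    - {"hand": 0.2,"x": 0.003,"y": 0,"z": -0.0003,"spin": 0}
    - {"hand": 0.2,"x": 0.003,"y": 0,"z": -0.0003,"spin": 0}
    - {"hand": 0.2,"x": 0.003,"y": 0,"z": 0,"spin": 0}
    - {"hand": 0.2,"x": 0.003,"y": 0,"z": 0,"spin": 0}

```text
time_s: 18.43
eef_pos: [0.4089, -0.1211, 0.0426]
eef_rot: [[-0.857, 0.516, 0.002], [0.516, 0.857, -0.001], [-0.002, 0.0, -1.0]]
ft_force: [3.1, -2.0, 6.1]
grip_width: 0.761
gripper_force: 28.7
```

```bash
python3 d.py
```

```text
22653
z -0.030 n 4864 x [-0.0085  0.0015  0.0093]
z -0.020 n 1571 x [0.0082 0.009  0.0097]
z -0.010 n 1231 x [0.0083 0.009  0.0097]
z 0.000 n 932 x [0.008  0.0086 0.0095]
z 0.010 n 828 x [0.0079 0.0086 0.0092]
z 0.020 n 686 x [0.0081 0.0086 0.0092]
z 0.030 n 545 x [0.0079 0.0085 0.009 ]
z 0.040 n 66 x [0.0078 0.0083 0.0087]
y [[-0.0084 -0.0293 -0.0239]
 [ 0.0097  0.0295  0.0374]]
t 18.4833 tcp [ 0.4085 -0.1208  0.0426] ydir deg 58.96 w 0.7584341667145243 q6 0.06 F [ 3.5 -1.4  6.5] tool shift [0. 0. 0.] norm 0.0
```

It slid without tilting. I'll drop the grip to the minimum and press slightly more while dragging.

Call:
play_rows:
  plan:
    - {"hand": 0.2,"x": 0,"y": 0,"z": 0.0008,"spin": 0}
    - {"hand": 0.2,"x": 0.003,"y": 0,"z": 0,"spin": 0}
    - {"hand": 0.2,"x": 0.003,"y": 0,"z": 0,"spin": 0}
    - {"hand": 0.2,"x": 0.003,"y": 0,"z": 0,"spin": 0}
  grip_force: 20

```text
time_s: 18.82
eef_pos: [0.4027, -0.1173, 0.0425]
eef_rot: [[-0.857, 0.516, 0.005], [0.516, 0.857, -0.002], [-0.005, 0.0, -1.0]]
ft_force: [5.7, -3.9, 12.7]
grip_width: 0.761
gripper_force: 29.6
```

```bash
python3 d.py
```

```text
22458
z -0.030 n 4909 x [-0.0082  0.0017  0.0095]
z -0.020 n 1529 x [0.0084 0.0091 0.0098]
z -0.010 n 1211 x [0.0083 0.009  0.0097]
z 0.000 n 901 x [0.0079 0.0085 0.0093]
z 0.010 n 790 x [0.0077 0.0083 0.0089]
z 0.020 n 676 x [0.0077 0.0082 0.0087]
z 0.030 n 531 x [0.0074 0.0079 0.0085]
z 0.040 n 59 x [0.0071 0.0076 0.0079]
y [[-0.0082 -0.0293 -0.024 ]
 [ 0.0097  0.0297  0.0374]]
t 18.8667 tcp [ 0.4022 -0.1169  0.0425] ydir deg 58.96 w 0.7624400869284271 q6 0.06 F [ 4.  -2.2 16.8] tool shift [0. 0. 0.] norm 0.0
```

A small tilt began, but the grip was still 29 N. With the rusk standing on the table I'll re-grip at 20 N and drag again.

Call:
play_rows:
  plan:
    - {"hand": 0.6,"x": 0,"y": 0,"z": 0,"spin": 0}
    - {"hand": 0.6,"x": 0,"y": 0,"z": 0,"spin": 0}
    - {"hand": 0.45,"x": 0,"y": 0,"z": 0,"spin": 0}
    - {"hand": 0.45,"x": 0,"y": 0,"z": 0,"spin": 0}
    - {"hand": 0.45,"x": 0,"y": 0,"z": 0,"spin": 0}
  grip_force: 20

```text
time_s: 19.28
eef_pos: [0.4004, -0.116, 0.0414]
eef_rot: [[-0.857, 0.516, -0.0], [0.516, 0.857, 0.0], [0.001, -0.0, -1.0]]
ft_force: [-0.9, 1.1, 7.4]
grip_width: 0.762
gripper_force: 20.3
```

Call:
play_rows:
  plan:
    - {"hand": 0.45,"x": 0.001,"y": 0,"z": 0.0008,"spin": 0}
    - {"hand": 0.45,"x": 0.003,"y": 0,"z": 0.0004,"spin": 0}
    - {"hand": 0.45,"x": 0.003,"y": 0,"z": 0,"spin": 0}
    - {"hand": 0.45,"x": 0.003,"y": 0,"z": 0,"spin": 0}

```text
time_s: 19.62
eef_pos: [0.3934, -0.1117, 0.0408]
eef_rot: [[-0.857, 0.516, 0.003], [0.516, 0.857, -0.001], [-0.003, 0.0, -1.0]]
ft_force: [3.7, -2.4, 9.2]
grip_width: 0.763
gripper_force: 20.9
```

```bash
python3 d.py
```

```text
22322
z -0.030 n 5386 x [-0.0095  0.0006  0.008 ]
z -0.020 n 1408 x [0.0064 0.0072 0.0079]
z -0.010 n 1129 x [0.0059 0.0066 0.0073]
z 0.000 n 818 x [0.005  0.0058 0.0067]
z 0.010 n 754 x [0.0042 0.0049 0.0055]
z 0.020 n 607 x [0.0036 0.0043 0.005 ]
z 0.030 n 466 x [0.0028 0.0035 0.0042]
y [[-0.0098 -0.0293 -0.0261]
 [ 0.0079  0.0296  0.0357]]
t 19.6667 tcp [ 0.3928 -0.1113  0.0407] ydir deg 58.96 w 0.7668367758249753 q6 0.07 F [ 2.2 -0.6 10.6] tool shift [0. 0. 0.] norm 0.0
```

It's tilting now, so I'll continue.

Call:
play_rows:
  plan:
    - {"hand": 0.45,"x": 0.003,"y": 0,"z": 0.0004,"spin": 0}
    - {"hand": 0.45,"x": 0.003,"y": 0,"z": 0.0002,"spin": 0}
    - {"hand": 0.45,"x": 0.003,"y": 0,"z": 0,"spin": 0}
    - {"hand": 0.45,"x": 0.003,"y": 0,"z": 0,"spin": 0}
    - {"hand": 0.45,"x": 0.003,"y": 0,"z": 0,"spin": 0}
    - {"hand": 0.45,"x": 0.003,"y": 0,"z": 0,"spin": 0}

```text
time_s: 20.17
eef_pos: [0.3776, -0.1022, 0.04]
eef_rot: [[-0.857, 0.516, 0.002], [0.516, 0.857, -0.001], [-0.002, 0.0, -1.0]]
ft_force: [2.4, -2.3, 6.6]
grip_width: 0.766
gripper_force: 20.8
```

```bash
python3 d.py
```

```text
19752
z -0.030 n 5681 x [-0.0074  0.0022  0.0098]
z -0.020 n 1116 x [0.0072 0.0083 0.0093]
z -0.010 n 894 x [0.0055 0.0065 0.0075]
z 0.000 n 667 x [0.0036 0.0047 0.0058]
z 0.010 n 520 x [0.0015 0.0025 0.0037]
z 0.020 n 288 x [-0.0003  0.0009  0.0019]
z 0.030 n 170 x [-0.0019 -0.001  -0.0001]
y [[-0.0086 -0.0294 -0.0274]
 [ 0.0097  0.0292  0.0315]]
t 20.2167 tcp [ 0.377  -0.1019  0.0399] ydir deg 58.96 w 0.7640783451130547 q6 0.07 F [ 0.8 -1.5  8.2] tool shift [0. 0. 0.] norm 0.0
```

Call:
play_rows:
  plan:
    - {"hand": 0.45,"x": 0.003,"y": 0,"z": 0.0004,"spin": 0}
    - {"hand": 0.45,"x": 0.003,"y": 0,"z": 0.0003,"spin": 0}
    - {"hand": 0.45,"x": 0.003,"y": 0,"z": 0.0003,"spin": 0}
    - {"hand": 0.45,"x": 0.003,"y": 0,"z": 0.0003,"spin": 0}
    - {"hand": 0.45,"x": 0.003,"y": 0,"z": 0.0003,"spin": 0}
    - {"hand": 0.45,"x": 0.003,"y": 0,"z": 0.0004,"spin": 0}

```text
time_s: 20.72
eef_pos: [0.3617, -0.0926, 0.0378]
eef_rot: [[-0.857, 0.516, 0.001], [0.516, 0.857, -0.001], [-0.001, 0.0, -1.0]]
ft_force: [2.4, -1.2, 4.5]
grip_width: 0.762
gripper_force: 21.2
```

```bash
python3 d.py
```

```text
15240
z -0.030 n 5942 x [-0.0026  0.0056  0.0135]
z -0.020 n 478 x [0.0087 0.0109 0.0128]
z -0.010 n 327 x [0.0048 0.0065 0.0085]
z 0.000 n 243 x [0.0004 0.0025 0.0045]
z 0.010 n 239 x [-0.004  -0.0017  0.0001]
z 0.020 n 50 x [-0.0072 -0.0052 -0.004 ]
y [[-0.007  -0.0293 -0.029 ]
 [ 0.0134  0.0292  0.0193]]
t 20.7667 tcp [ 0.3609 -0.0922  0.0376] ydir deg 58.96 w 0.7632707993877977 q6 0.07 F [0.2 0.7 6.1] tool shift [0. 0. 0.] norm 0.0
```

24° now. Follow the roll-over path down.

Call:
play_rows:
  plan:
    - {"hand": 0.45,"x": 0.003,"y": 0,"z": 0.0009,"spin": 0}
    - {"hand": 0.45,"x": 0.003,"y": 0,"z": 0.0009,"spin": 0}
    - {"hand": 0.45,"x": 0.003,"y": 0,"z": 0.001,"spin": 0}
    - {"hand": 0.45,"x": 0.003,"y": 0,"z": 0.0016,"spin": 0}
    - {"hand": 0.45,"x": 0.003,"y": 0,"z": 0.0018,"spin": 0}

```text
time_s: 21.18
eef_pos: [0.3482, -0.0845, 0.0312]
eef_rot: [[-0.857, 0.516, -0.0], [0.516, 0.857, 0.0], [0.0, 0.0, -1.0]]
ft_force: [1.6, -0.1, 2.9]
grip_width: 0.759
gripper_force: 21.3
```

```bash
python3 d.py
```

```text
14676
z -0.030 n 4631 x [-0.0001  0.0098  0.0157]
z -0.020 n 1878 x [-0.0099  0.0163  0.0189]
z -0.010 n 244 x [-0.0202 -0.0163 -0.0116]
z 0.000 n 154 x [-0.0285 -0.0234 -0.0218]
y [[-0.0226 -0.0293 -0.0285]
 [ 0.0184  0.0297  0.0021]]
t 21.2333 tcp [ 0.3474 -0.0841  0.0309] ydir deg 58.96 w 0.7588229318584219 q6 0.07 F [-0.6  0.5  4.3] tool shift [0. 0. 0.] norm 0.0
```

Call:
play_rows:
  plan:
    - {"hand": 0.45,"x": 0.004,"y": 0,"z": 0.0024,"spin": 0}
    - {"hand": 0.45,"x": 0.004,"y": 0,"z": 0.0026,"spin": 0}
    - {"hand": 0.45,"x": 0.003,"y": 0,"z": 0.0028,"spin": 0}
    - {"hand": 0.45,"x": 0.002,"y": 0,"z": 0.0028,"spin": 0}
    - {"hand": 0.45,"x": 0.001,"y": 0,"z": 0.002,"spin": 0}
    - {"hand": 0.45,"x": 0,"y": 0,"z": 0,"spin": 0}

```text
time_s: 21.73
eef_pos: [0.3356, -0.077, 0.0183]
eef_rot: [[-0.857, 0.516, -0.002], [0.516, 0.857, 0.001], [0.002, -0.0, -1.0]]
ft_force: [-2.4, 0.8, 4.2]
grip_width: 0.764
gripper_force: 21.6
```

```bash
python3 d.py; cat > fl.py <<'E'
from m import *
W=cap('wrist'); s=telemetry.state(); P=cloud(W); h=cv2.cvtColor(W['color'],cv2.COLOR_RGB2HSV); L=(P-s['eef_pos'])@np.array(s['eef_rot'])
m=(abs(L[...,0])<.06)&(abs(L[...,1])<.045)&(h[...,1]>80)&(P[...,2]>.008)&(P[...,2]<.07)
m=(cv2.morphologyEx(m.astype(np.uint8),cv2.MORPH_OPEN,np.ones((5,5),np.uint8))>0); Q=P[m]
a=np.linalg.lstsq(np.c_[L[m][:,:2],np.ones(m.sum())],Q[:,2],rcond=None)[0]
print('n',m.sum(),'slope tool x,y',a[:2],'z pct',np.percentile(Q[:,2],[2,50,98]),'encl tool',cv2.minEnclosingCircle(L[m][:,:2].astype(np.float32)),'world',cv2.minEnclosingCircle(Q[:,:2].astype(np.float32)))
E
python3 fl.py
```

```text
25375
z -0.030 n 2090 x [0.0087 0.0144 0.0176]
z -0.020 n 6271 x [-0.0137  0.006   0.0212]
z -0.010 n 3270 x [-0.0377 -0.0217  0.0227]
z 0.000 n 94 x [-0.0422 -0.0399 -0.038 ]
y [[-0.0366 -0.0294 -0.0229]
 [ 0.0221  0.0296 -0.0007]]
t 21.7833 tcp [ 0.3358 -0.0771  0.0185] ydir deg 58.96 w 0.7657924441917149 q6 0.08 F [-2.   1.3  3.6] tool shift [0. 0. 0.] norm 0.0
n 25677 slope tool x,y [0.2284 0.0037] z pct [0.0199 0.032  0.0409] encl tool ((-0.0104693453758955, 1.2015971151413396e-05), 0.034465137869119644) world ((0.3450242877006531, -0.08268086612224579), 0.03446314111351967)
```

The rusk is about 25° short of flat, but it slid up in the pads and the tips are almost on the table. Rather than let it fall, I'll lift it, finish levelling it on the rack's wire tops as a fixed support, and re-grip there. I need to measure the wire tops first.

Call:
play_rows:
  plan:
    - {"hand": 0.45,"x": 0,"y": 0,"z": -0.004,"spin": 0}
    - {"hand": 0.45,"x": 0,"y": 0,"z": -0.012,"spin": 0}
    - {"hand": 0.45,"x": 0,"y": 0,"z": -0.02,"spin": 0}
    - {"hand": 0.45,"x": 0,"y": 0,"z": -0.025,"spin": 0}
    - {"hand": 0.45,"x": 0,"y": 0,"z": -0.025,"spin": 0}
    - {"hand": 0.45,"x": 0,"y": 0,"z": -0.014,"spin": 0}
    - {"hand": 0.45,"x": 0,"y": 0,"z": 0,"spin": 0}
    - {"hand": 0.45,"x": 0,"y": 0,"z": 0,"spin": 0}

```text
time_s: 22.5
eef_pos: [0.3369, -0.0777, 0.1192]
eef_rot: [[-0.857, 0.516, 0.002], [0.516, 0.857, -0.001], [-0.002, 0.0, -1.0]]
ft_force: [0.5, 1.1, -0.8]
grip_width: 0.761
gripper_force: 22.5
```

```bash
python3 - <<'E'
from m import *
c=cap('top','top3.png'); P=cloud(c); o=np.array([.495,-.312]); a=np.radians(-31); ex=np.array([np.cos(a),np.sin(a)]); ey=np.array([-ex[1],ex[0]])
q=P[...,:2]-o; X=q@ex; Y=q@ey; m=(abs(X)<.065)&(abs(Y)<.04)&(P[...,2]>.012)
print(m.sum())
for x0 in np.arange(-.064,.064,.006):
    k=m&(X>=x0)&(X<x0+.006)
    if k.any(): print('%.3f'%x0,k.sum(),'Y',Y[k].min().round(3),Y[k].max().round(3),'z',np.percentile(P[...,2][k],[10,50,95]).round(3))
cr=c['color'][235:345,440:560]; cv2.imwrite('pics/rack.png',cv2.resize(cr,None,fx=5,fy=5,interpolation=cv2.INTER_CUBIC)[...,::-1])
W=cap('wrist'); s=telemetry.state(); Pw=cloud(W); h=cv2.cvtColor(W['color'],cv2.COLOR_RGB2HSV); L=(Pw-s['eef_pos'])@np.array(s['eef_rot'])
g=(abs(L[...,0])<.05)&(abs(L[...,1])<.01)&(abs(L[...,2])<.035)&(h[...,1]>80); Q=L[g]
for x0 in np.arange(-.045,.03,.006):
    k=Q[(Q[:,0]>=x0)&(Q[:,0]<x0+.006)]
    if len(k)>20: print('disc x %.3f'%x0,len(k),np.percentile(k[:,2],[5,50,95]).round(4))
go(.466,-.295,.1)
E
```

```text
994
-0.058 10 Y -0.028 0.026 z [0.013 0.014 0.016]
-0.052 49 Y -0.028 0.026 z [0.012 0.031 0.036]
-0.046 34 Y -0.028 0.025 z [0.013 0.032 0.035]
-0.040 7 Y -0.028 0.025 z [0.012 0.013 0.015]
-0.034 11 Y -0.028 0.025 z [0.013 0.013 0.016]
-0.028 24 Y -0.027 0.026 z [0.013 0.02  0.035]
-0.022 55 Y -0.027 0.026 z [0.014 0.033 0.036]
-0.016 69 Y -0.028 0.026 z [0.013 0.032 0.036]
-0.010 13 Y -0.028 0.024 z [0.012 0.014 0.034]
-0.004 13 Y -0.028 0.027 z [0.012 0.013 0.015]
0.002 12 Y -0.026 0.027 z [0.012 0.013 0.014]
0.008 51 Y -0.026 0.028 z [0.013 0.033 0.036]
0.014 21 Y -0.025 0.029 z [0.014 0.033 0.035]
0.020 134 Y -0.028 0.033 z [0.018 0.035 0.063]
0.026 245 Y -0.033 0.033 z [0.03  0.056 0.071]
0.032 121 Y -0.031 0.033 z [0.05  0.066 0.072]
0.038 113 Y -0.03 0.033 z [0.051 0.066 0.072]
0.044 8 Y -0.019 0.026 z [0.047 0.067 0.069]
0.050 4 Y 0.023 0.027 z [0.012 0.013 0.014]
disc x -0.045 201 [-0.0003  0.0006  0.0018]
disc x -0.039 420 [-0.0029 -0.0015 -0.0001]
disc x -0.033 475 [-0.0057 -0.0043 -0.0028]
disc x -0.027 553 [-0.008  -0.0068 -0.0055]
disc x -0.021 550 [-0.0106 -0.0092 -0.008 ]
disc x -0.015 659 [-0.0134 -0.0121 -0.0107]
disc x -0.009 736 [-0.016  -0.0147 -0.0133]
disc x -0.003 772 [-0.0187 -0.0172 -0.0158]
disc x 0.003 921 [-0.0213 -0.02   -0.0187]
disc x 0.009 1137 [-0.0238 -0.0225 -0.0211]
disc x 0.015 2981 [-0.0231 -0.0172 -0.0097]
disc x 0.021 404 [-0.0116 -0.0089 -0.0071]
t 22.6 tcp [ 0.3361 -0.0773  0.1181] ydir deg 58.95 w 0.7607319904004249 q6 0.08 F [-0.2  0.1 -1.1] tool shift [-0.2236 -0.1195  0.0179] norm 0.2541
```

View pics/rack.png

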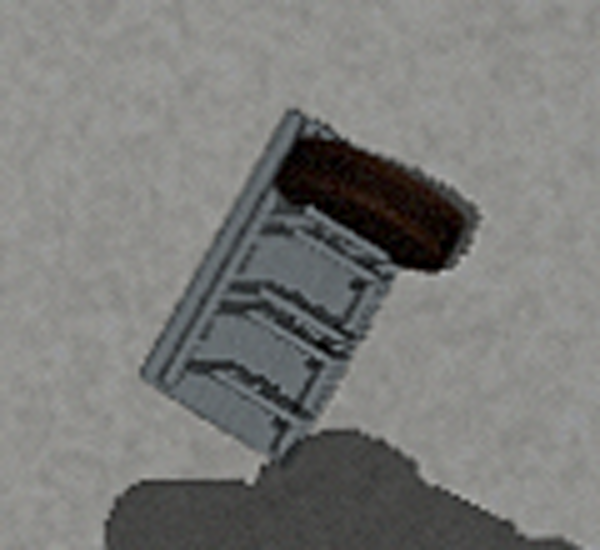

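The rack crop shows three wire bars between the empty slots, with rye on the last slot at (375,205). Bars sit at rack x≈−48, −18 and +13 mm, tops 35 mm high. I'll bring the tilted rusk over the two near bars, clear of the rye.

Call:
play_rows:
  plan:
    - {"hand": 0.45,"x": -0.01,"y": -0.006,"z": 0,"spin": 0}
    - {"hand": 0.45,"x": -0.022,"y": -0.013,"z": 0,"spin": 0}
    - {"hand": 0.45,"x": -0.025,"y": -0.014,"z": 0,"spin": 0}
    - {"hand": 0.45,"x": -0.025,"y": -0.014,"z": 0,"spin": 0}
    - {"hand": 0.45,"x": -0.025,"y": -0.014,"z": 0,"spin": 0}
    - {"hand": 0.45,"x": -0.025,"y": -0.014,"z": 0,"spin": 0}
    - {"hand": 0.45,"x": -0.025,"y": -0.014,"z": 0,"spin": 0}
    - {"hand": 0.45,"x": -0.025,"y": -0.014,"z": 0,"spin": 0}
    - {"hand": 0.45,"x": -0.018,"y": -0.011,"z": 0,"spin": 0}
    - {"hand": 0.45,"x": -0.007,"y": -0.005,"z": 0,"spin": 0}

```text
time_s: 23.43
eef_pos: [0.4535, -0.2892, 0.1173]
eef_rot: [[-0.856, 0.517, -0.001], [0.517, 0.856, 0.0], [0.001, -0.0, -1.0]]
ft_force: [-1.2, 0.4, -0.3]
grip_width: 0.764
gripper_force: 22.5
```

Call:
play_rows:
  plan:
    - {"hand": 0.45,"x": 0,"y": 0,"z": 0.01,"spin": 0}
    - {"hand": 0.45,"x": 0,"y": 0,"z": 0.015,"spin": 0}
    - {"hand": 0.45,"x": 0,"y": 0,"z": 0.015,"spin": 0}
    - {"hand": 0.45,"x": 0,"y": 0,"z": 0.012,"spin": 0}
    - {"hand": 0.45,"x": 0,"y": 0,"z": 0.008,"spin": 0}
    - {"hand": 0.45,"x": 0,"y": 0,"z": 0,"spin": 0}

```text
time_s: 23.93
eef_pos: [0.4514, -0.2855, 0.0569]
eef_rot: [[-0.857, 0.516, -0.002], [0.516, 0.857, 0.002], [0.003, 0.001, -1.0]]
ft_force: [-0.2, 0.7, -0.2]
grip_width: 0.763
gripper_force: 22.5
```

```bash
cat > s.py <<'E'
from m import *
W=cap('wrist'); s=telemetry.state(); Pw=cloud(W); h=cv2.cvtColor(W['color'],cv2.COLOR_RGB2HSV); L=(Pw-s['eef_pos'])@np.array(s['eef_rot'])
g=(abs(L[...,0])<.05)&(abs(L[...,1])<.01)&(abs(L[...,2])<.035)&(h[...,1]>80)&(h[...,2]>30)&(Pw[...,2]>.03); Q=L[g]
for x0 in np.arange(-.051,.03,.006):
    k=Q[(Q[:,0]>=x0)&(Q[:,0]<x0+.006)]
    if len(k)>20: print('disc x %.3f'%x0,len(k),np.percentile(k[:,2],[5,50,95]).round(4))
go(.4522,-.2862,.0512)
E
python3 s.py
```

```text
disc x -0.045 140 [0.0016 0.0023 0.0034]
disc x -0.039 419 [-0.0009  0.0005  0.0018]
disc x -0.033 460 [-0.0037 -0.0023 -0.0009]
disc x -0.027 542 [-0.0061 -0.0049 -0.0037]
disc x -0.021 557 [-0.0087 -0.0073 -0.0061]
disc x -0.015 630 [-0.0115 -0.0101 -0.0089]
disc x -0.009 726 [-0.0141 -0.0128 -0.0114]
disc x -0.003 783 [-0.0169 -0.0153 -0.0141]
disc x 0.003 886 [-0.0196 -0.0183 -0.0169]
disc x 0.009 1009 [-0.0221 -0.0207 -0.0194]
disc x 0.015 2845 [-0.0222 -0.0173 -0.0104]
disc x 0.021 811 [-0.0118 -0.0082 -0.0059]
t 23.9833 tcp [ 0.4519 -0.2858  0.0579] ydir deg 58.96 w 0.7627167784096047 q6 -0.17 F [ 0.1  0.5 -0.7] tool shift [-0.0005 -0.0001  0.0067] norm 0.0068
```

Lower slowly onto the bars.

Call:
play_rows:
  plan:
    - {"hand": 0.45,"x": 0,"y": 0,"z": 0.003,"spin": 0}
    - {"hand": 0.45,"x": 0,"y": 0,"z": 0.003,"spin": 0}
    - {"hand": 0.45,"x": 0,"y": 0,"z": 0.002,"spin": 0}
    - {"hand": 0.45,"x": 0,"y": 0,"z": 0.002,"spin": 0}
    - {"hand": 0.45,"x": 0,"y": 0,"z": 0.002,"spin": 0}

```text
time_s: 24.4
eef_pos: [0.4517, -0.2857, 0.047]
eef_rot: [[-0.857, 0.516, -0.001], [0.516, 0.857, 0.0], [0.001, -0.0, -1.0]]
ft_force: [-6.9, 5.8, 10.3]
grip_width: 0.76
gripper_force: 28.0
```

Call:
play_rows:
  plan:
    - {"hand": 0.45,"x": 0,"y": 0,"z": 0.002,"spin": 0}
    - {"hand": 0.45,"x": 0,"y": 0,"z": 0.002,"spin": 0}

```text
time_s: 24.57
eef_pos: [0.4515, -0.2855, 0.043]
eef_rot: [[-0.857, 0.516, -0.002], [0.516, 0.857, 0.001], [0.002, -0.0, -1.0]]
ft_force: [-10.8, 4.9, 12.4]
grip_width: 0.762
gripper_force: 32.3
```

```bash
python3 s.py
```

```text
disc x -0.033 278 [-0.0124 -0.0116 -0.0108]
disc x -0.027 759 [-0.0132 -0.0123 -0.0113]
disc x -0.021 842 [-0.0141 -0.0132 -0.0124]
disc x -0.015 870 [-0.0153 -0.0143 -0.0133]
disc x -0.009 938 [-0.0163 -0.0153 -0.0145]
disc x -0.003 1037 [-0.0173 -0.0164 -0.0155]
disc x 0.003 1076 [-0.0183 -0.0174 -0.0165]
disc x 0.009 1201 [-0.0194 -0.0184 -0.0175]
disc x 0.015 1337 [-0.0203 -0.0193 -0.0182]
disc x 0.021 2474 [-0.0199 -0.0127 -0.0037]
t 24.6167 tcp [ 0.4515 -0.2855  0.0427] ydir deg 58.96 w 0.76294506774497 q6 -0.17 F [-7.2  4.6  8.7] tool shift [-0.0009 -0.0002 -0.0085] norm 0.0085
```

Nearly level now (10°), but it slid 8 mm toward the rack's end. I'll nudge it back while finishing the descent.

Call:
play_rows:
  plan:
    - {"hand": 0.45,"x": -0.002,"y": 0,"z": 0.001,"spin": 0}
    - {"hand": 0.45,"x": -0.002,"y": 0,"z": 0.001,"spin": 0}
    - {"hand": 0.45,"x": -0.003,"y": 0,"z": 0.001,"spin": 0}
    - {"hand": 0.45,"x": -0.002,"y": 0,"z": 0.001,"spin": 0}
    - {"hand": 0.45,"x": 0,"y": 0,"z": 0,"spin": 0}

```text
time_s: 25.03
eef_pos: [0.4607, -0.2912, 0.0394]
eef_rot: [[-0.857, 0.516, 0.001], [0.516, 0.857, -0.001], [-0.001, -0.0, -1.0]]
ft_force: [-1.0, 1.6, 7.7]
grip_width: 0.758
gripper_force: 34.4
```

```bash
python3 s.py
```

```text
disc x -0.033 33 [-0.0139 -0.0133 -0.0128]
disc x -0.027 764 [-0.015  -0.014  -0.0132]
disc x -0.021 904 [-0.0153 -0.0145 -0.0137]
disc x -0.015 941 [-0.016  -0.0151 -0.0142]
disc x -0.009 1009 [-0.0166 -0.0157 -0.0149]
disc x -0.003 1076 [-0.0172 -0.0163 -0.0155]
disc x 0.003 1163 [-0.0178 -0.0169 -0.016 ]
disc x 0.009 1226 [-0.0185 -0.0175 -0.0167]
disc x 0.015 1315 [-0.019  -0.018  -0.0171]
disc x 0.021 2601 [-0.019  -0.0129 -0.0022]
t 25.0833 tcp [ 0.4607 -0.2912  0.0395] ydir deg 58.96 w 0.7630637451513528 q6 -0.17 F [-1.2  1.3  6.6] tool shift [ 0.0099 -0.0001 -0.0117] norm 0.0154
```

Call:
play_rows:
  plan:
    - {"hand": 0.45,"x": 0,"y": 0,"z": 0.0015,"spin": 0}
    - {"hand": 0.45,"x": 0,"y": 0,"z": 0.0015,"spin": 0}
    - {"hand": 0.45,"x": 0,"y": 0,"z": 0.001,"spin": 0}
    - {"hand": 0.45,"x": 0,"y": 0,"z": 0,"spin": 0}

```text
time_s: 25.42
eef_pos: [0.4605, -0.2911, 0.0359]
eef_rot: [[-0.857, 0.516, 0.001], [0.516, 0.857, -0.001], [-0.002, -0.0, -1.0]]
ft_force: [-4.2, 3.7, 15.0]
grip_width: 0.764
gripper_force: 37.2
```

```bash
python3 s.py
```

```text
disc x -0.027 415 [-0.0178 -0.0169 -0.0161]
disc x -0.021 1022 [-0.0178 -0.0169 -0.0161]
disc x -0.015 1036 [-0.0177 -0.0169 -0.0161]
disc x -0.009 1128 [-0.0178 -0.017  -0.0161]
disc x -0.003 1141 [-0.0179 -0.017  -0.0162]
disc x 0.003 1237 [-0.0179 -0.017  -0.0161]
disc x 0.009 1303 [-0.018  -0.0171 -0.0162]
disc x 0.015 1361 [-0.018  -0.0171 -0.0162]
disc x 0.021 2527 [-0.0177 -0.0132 -0.001 ]
t 25.4667 tcp [ 0.4605 -0.2911  0.0359] ydir deg 58.97 w 0.7661452427320404 q6 -0.17 F [-4.5  3.7 15.8] tool shift [ 0.0096 -0.0001 -0.0153] norm 0.018
```

Flat on the bars (slope ~0, top at 0.053). I'll open, rise to a better grip height and re-measure its centre.

Call:
play_rows:
  plan:
    - {"hand": 0.45,"x": 0,"y": 0,"z": -0.001,"spin": 0}
    - {"hand": 0.7,"x": 0,"y": 0,"z": 0,"spin": 0}
    - {"hand": 0.9,"x": 0,"y": 0,"z": 0,"spin": 0}
    - {"hand": 1,"x": 0,"y": 0,"z": 0,"spin": 0}
    - {"hand": 1,"x": 0,"y": 0,"z": -0.006,"spin": 0}
    - {"hand": 1,"x": 0,"y": 0,"z": -0.01,"spin": 0}
    - {"hand": 1,"x": 0,"y": 0,"z": 0,"spin": 0}
    - {"hand": 1,"x": 0,"y": 0,"z": 0,"spin": 0}

```text
time_s: 26.13
eef_pos: [0.4606, -0.2912, 0.0526]
eef_rot: [[-0.857, 0.516, 0.001], [0.516, 0.857, -0.001], [-0.002, -0.0, -1.0]]
ft_force: [-0.9, 0.1, 0.0]
grip_width: 0.998
gripper_force: 0.0
```

```bash
cat > c.py <<'E'
from m import *
W=cap('wrist'); s=telemetry.state(); P=cloud(W); h=cv2.cvtColor(W['color'],cv2.COLOR_RGB2HSV); L=(P-s['eef_pos'])@np.array(s['eef_rot'])
m=(abs(P[...,2]-.053)<.005)&(abs(L[...,0])<.05)&(abs(L[...,1])<.045)&(h[...,1]>70)&(h[...,2]>25)
m=(cv2.morphologyEx(m.astype(np.uint8),cv2.MORPH_OPEN,np.ones((5,5),np.uint8))>0)
a=np.linalg.lstsq(np.c_[L[m][:,:2],np.ones(m.sum())],P[m][:,2],rcond=None)[0]
print(m.sum(),a,'tool',cv2.minEnclosingCircle(L[m][:,:2].astype(np.float32)),np.percentile(L[m],[.5,99.5],axis=0),'z',np.median(P[m][:,2]))
go(*s['eef_pos'])
E
python3 c.py
```

```text
26289 [-0.0072  0.0012  0.0529] tool ((-0.008048816584050655, 0.00031839258735999465), 0.03377373144030571) [[-0.039  -0.0311 -0.0023]
 [ 0.0248  0.0316  0.0036]] z 0.05297413548254922
t 26.1833 tcp [ 0.4604 -0.291   0.0522] ydir deg 58.96 w 0.9990738782011942 q6 -0.17 F [ 0.5 -0.6 -0.4] tool shift [0. 0. 0.] norm 0.0
```

Call:
play_rows:
  plan:
    - {"hand": 1,"x": -0.004,"y": 0,"z": -0.001,"spin": 0}
    - {"hand": 1,"x": -0.0035,"y": 0,"z": -0.001,"spin": 0}
    - {"hand": 1,"x": 0,"y": 0,"z": 0,"spin": 0}
    - {"hand": 0.7,"x": 0,"y": 0,"z": 0,"spin": 0}
    - {"hand": 0.6,"x": 0,"y": 0,"z": 0,"spin": 0}
    - {"hand": 0.45,"x": 0,"y": 0,"z": 0,"spin": 0}
    - {"hand": 0.45,"x": 0,"y": 0,"z": 0,"spin": 0}
    - {"hand": 0.45,"x": 0,"y": 0,"z": 0,"spin": 0}
  grip_force: 25

```text
time_s: 26.85
eef_pos: [0.4665, -0.2946, 0.0539]
eef_rot: [[-0.857, 0.516, 0.0], [0.516, 0.857, 0.0], [-0.0, 0.0, -1.0]]
ft_force: [-0.3, 1.5, 4.2]
grip_width: 0.759
gripper_force: 26.9
```

Call:
play_rows:
  plan:
    - {"hand": 0.45,"x": 0,"y": 0,"z": -0.005,"spin": 0}
    - {"hand": 0.45,"x": 0,"y": 0,"z": -0.012,"spin": 0}
    - {"hand": 0.45,"x": 0,"y": 0,"z": -0.02,"spin": 0}
    - {"hand": 0.45,"x": 0,"y": 0,"z": -0.025,"spin": 0}
    - {"hand": 0.45,"x": 0,"y": 0,"z": -0.025,"spin": 0}
    - {"hand": 0.45,"x": 0,"y": 0,"z": -0.015,"spin": 0}
    - {"hand": 0.45,"x": 0,"y": 0,"z": 0,"spin": 0}
    - {"hand": 0.45,"x": 0,"y": 0,"z": 0,"spin": 0}

```text
time_s: 27.52
eef_pos: [0.4668, -0.2949, 0.1562]
eef_rot: [[-0.857, 0.516, 0.001], [0.516, 0.857, -0.001], [-0.001, -0.0, -1.0]]
ft_force: [-0.4, 0.8, -0.6]
grip_width: 0.756
gripper_force: 28.0
```

```bash
cat > t.py <<'E'
from m import *
W=cap('wrist'); s=telemetry.state(); P=cloud(W); h=cv2.cvtColor(W['color'],cv2.COLOR_RGB2HSV); L=(P-s['eef_pos'])@np.array(s['eef_rot'])
m=(abs(L[...,2])<.006)&(abs(L[...,0])<.045)&(abs(L[...,1])<.036)&(h[...,1]>70)&(h[...,2]>25)
m=(cv2.morphologyEx(m.astype(np.uint8),cv2.MORPH_OPEN,np.ones((5,5),np.uint8))>0)
t=L[m&(L[...,2]<np.median(L[m][:,2])+.003)]
print(m.sum(),'fit',np.linalg.lstsq(np.c_[t[:,:2],np.ones(len(t))],t[:,2],rcond=None)[0],'circ',cv2.minEnclosingCircle(t[:,:2].astype(np.float32)),np.percentile(t,[.5,99.5],axis=0))
go(.57,.001,.13)
E
python3 t.py
```

```text
27376 fit [ 0.0024 -0.001   0.0001] circ ((-0.0011634379625320435, 0.00034507177770137787), 0.03374384343624115) [[-0.0322 -0.0315 -0.0014]
 [ 0.0312  0.0318  0.0023]]
t 27.5667 tcp [ 0.4664 -0.2946  0.1554] ydir deg 58.96 w 0.7594428976913625 q6 -0.17 F [ 0.4 -0.7 -1.4] tool shift [0.0637 0.3067 0.0254] norm 0.3143
```

Held level and centred. I'll carry it over and re-check the cheese from just past the plate.

Call:
play_rows:
  plan:
    - {"hand": 0.45,"x": 0,"y": 0.015,"z": 0,"spin": 0}
    - {"hand": 0.45,"x": -0.001,"y": 0.032,"z": 0,"spin": 0}
    - {"hand": 0.45,"x": -0.001,"y": 0.034,"z": 0,"spin": 0}
    - {"hand": 0.45,"x": -0.001,"y": 0.034,"z": 0,"spin": 0}
    - {"hand": 0.45,"x": -0.002,"y": 0.034,"z": 0,"spin": 0}
    - {"hand": 0.45,"x": -0.002,"y": 0.034,"z": 0,"spin": 0}
    - {"hand": 0.45,"x": -0.002,"y": 0.034,"z": 0,"spin": 0}
    - {"hand": 0.45,"x": -0.001,"y": 0.034,"z": 0,"spin": 0}
    - {"hand": 0.45,"x": -0.001,"y": 0.034,"z": 0,"spin": 0}
    - {"hand": 0.45,"x": 0,"y": 0.022,"z": 0,"spin": 0}

```text
time_s: 28.4
eef_pos: [0.635, -0.0346, 0.1541]
eef_rot: [[-0.857, 0.515, -0.002], [0.515, 0.857, 0.001], [0.002, -0.0, -1.0]]
ft_force: [-0.4, 0.1, -1.0]
grip_width: 0.762
gripper_force: 28.0
```

Call:
play_rows:
  plan:
    - {"hand": 0.45,"x": 0,"y": 0,"z": 0,"spin": 0}
    - {"hand": 0.45,"x": 0,"y": 0,"z": 0,"spin": 0}
    - {"hand": 0.45,"x": 0,"y": 0,"z": 0,"spin": 0}

```text
time_s: 28.65
eef_pos: [0.6337, -0.0376, 0.1547]
eef_rot: [[-0.857, 0.516, -0.002], [0.516, 0.857, 0.0], [0.002, -0.001, -1.0]]
ft_force: [0.0, 0.3, -0.8]
grip_width: 0.761
gripper_force: 28.0
```

```bash
cat > k.py <<'E'
from pl import *
W=cap('wrist','w9.png'); P=cloud(W); h=cv2.cvtColor(W['color'],cv2.COLOR_RGB2HSV)
m=(abs(P[...,2]-.038)<.004)&(np.hypot(P[...,0]-.569,P[...,1])<.05)&(h[...,1]>100)
Q=P[m]; print('cheese',m.sum(),np.median(Q,0),cv2.minEnclosingCircle(Q[:,:2].astype(np.float32)))
print('ring',ring(W,(0,0,640,480)))
E
python3 k.py; python3 t.py
```

```text
cheese 11516 [0.5689 0.001  0.0381] ((0.5696852207183838, 0.0003988587122876197), 0.0330326221883297)
ring (array([0.5713, 0.004 ]), np.float64(0.06364751632602735), 3139)
27062 fit [ 0.0007 -0.001   0.0013] circ ((-0.0009108610101975501, 0.0004956900957040489), 0.033993009477853775) [[-0.0316 -0.0312 -0.0002]
 [ 0.0319  0.032   0.0034]]
t 28.75 tcp [ 0.6337 -0.0382  0.1553] ydir deg 58.9 w 0.7607180401849154 q6 0.35 F [ 0.3 -1.  -0.3] tool shift [0.0748 0.0006 0.0254] norm 0.079
```

Call:
play_rows:
  plan:
    - {"hand": 0.45,"x": 0.01,"y": 0,"z": 0,"spin": 0}
    - {"hand": 0.45,"x": 0.02,"y": 0,"z": 0.002,"spin": 0}
    - {"hand": 0.45,"x": 0.022,"y": 0,"z": 0.008,"spin": 0}
    - {"hand": 0.45,"x": 0.016,"y": 0,"z": 0.014,"spin": 0}
    - {"hand": 0.45,"x": 0.007,"y": 0,"z": 0.018,"spin": 0}
    - {"hand": 0.45,"x": 0,"y": 0,"z": 0.018,"spin": 0}
    - {"hand": 0.45,"x": 0,"y": 0,"z": 0.016,"spin": 0}
    - {"hand": 0.45,"x": 0,"y": 0,"z": 0.01,"spin": 0}
    - {"hand": 0.45,"x": 0,"y": 0,"z": 0.004,"spin": 0}
    - {"hand": 0.45,"x": 0,"y": 0,"z": 0,"spin": 0}

```text
time_s: 29.58
eef_pos: [0.5697, 0.0009, 0.0652]
eef_rot: [[-0.856, 0.516, -0.001], [0.516, 0.856, 0.0], [0.001, -0.0, -1.0]]
ft_force: [0.3, -0.2, -0.7]
grip_width: 0.757
gripper_force: 28.0
```

Call:
play_rows:
  plan:
    - {"hand": 0.45,"x": 0,"y": 0,"z": 0,"spin": 0}
    - {"hand": 0.45,"x": 0,"y": 0,"z": 0,"spin": 0}

```text
time_s: 29.75
eef_pos: [0.5706, 0.0011, 0.0666]
eef_rot: [[-0.857, 0.516, 0.001], [0.516, 0.857, -0.0], [-0.001, 0.001, -1.0]]
ft_force: [-0.1, -0.3, -0.8]
grip_width: 0.758
gripper_force: 28.0
```

```bash
python3 -c "
from h import *
go(.5693,.0008,.0565)"
```

```text
t 29.75 tcp [0.5706 0.0011 0.0666] ydir deg 58.94 w 0.7584051577390465 q6 0.4 F [-0.1 -0.3 -0.8] tool shift [ 0.001  -0.0009  0.0101] norm 0.0102
```

Call:
play_rows:
  plan:
    - {"hand": 0.45,"x": 0.0008,"y": -0.0005,"z": 0.003,"spin": 0}
    - {"hand": 0.45,"x": 0,"y": 0,"z": 0.003,"spin": 0}
    - {"hand": 0.45,"x": 0,"y": 0,"z": 0.002,"spin": 0}
    - {"hand": 0.45,"x": 0,"y": 0,"z": 0,"spin": 0}

```text
time_s: 30.08
eef_pos: [0.5689, 0.0014, 0.0574]
eef_rot: [[-0.857, 0.516, -0.001], [0.516, 0.857, 0.0], [0.0, -0.0, -1.0]]
ft_force: [1.1, 1.2, -0.9]
grip_width: 0.763
gripper_force: 28.0
```

Call:
play_rows:
  plan:
    - {"hand": 0.45,"x": 0,"y": 0,"z": 0.0007,"spin": 0}
    - {"hand": 0.45,"x": 0,"y": 0,"z": 0,"spin": 0}

```text
time_s: 30.25
eef_pos: [0.5691, 0.0013, 0.057]
eef_rot: [[-0.857, 0.516, -0.0], [0.516, 0.857, 0.0], [0.0, -0.0, -1.0]]
ft_force: [-1.1, -0.1, -1.4]
grip_width: 0.765
gripper_force: 28.1
```

Call:
play_rows:
  plan:
    - {"hand": 0.45,"x": 0,"y": 0,"z": 0.0007,"spin": 0}
    - {"hand": 0.45,"x": 0,"y": 0,"z": 0,"spin": 0}

```text
time_s: 30.42
eef_pos: [0.5692, 0.0013, 0.0569]
eef_rot: [[-0.857, 0.516, 0.001], [0.516, 0.857, -0.0], [-0.001, 0.0, -1.0]]
ft_force: [-2.4, -0.1, 6.9]
grip_width: 0.759
gripper_force: 28.9
```

Contact at 7 N. Release gently and rise.

Call:
play_rows:
  plan:
    - {"hand": 0.45,"x": 0,"y": 0,"z": -0.0003,"spin": 0}
    - {"hand": 0.6,"x": 0,"y": 0,"z": 0,"spin": 0}
    - {"hand": 0.7,"x": 0,"y": 0,"z": 0,"spin": 0}
    - {"hand": 0.9,"x": 0,"y": 0,"z": 0,"spin": 0}
    - {"hand": 1,"x": 0,"y": 0,"z": 0,"spin": 0}
    - {"hand": 1,"x": 0,"y": 0,"z": -0.005,"spin": 0}
    - {"hand": 1,"x": 0,"y": 0,"z": -0.015,"spin": 0}
    - {"hand": 1,"x": 0,"y": 0,"z": -0.03,"spin": 0}
    - {"hand": 1,"x": 0,"y": 0,"z": -0.04,"spin": 0}
    - {"hand": 1,"x": 0,"y": 0,"z": -0.03,"spin": 0}

```text
time_s: 31.25
eef_pos: [0.5691, 0.0013, 0.1795]
eef_rot: [[-0.857, 0.516, 0.001], [0.516, 0.857, -0.0], [-0.001, 0.0, -1.0]]
ft_force: [1.2, -0.4, 0.4]
grip_width: 0.999
gripper_force: 0.0
```

Call:
play_rows:
  plan:
    - {"hand": 1,"x": 0,"y": 0,"z": 0,"spin": 0}
    - {"hand": 1,"x": 0,"y": 0,"z": 0,"spin": 0}
    - {"hand": 1,"x": 0,"y": 0,"z": 0,"spin": 0}

```text
time_s: 31.5
eef_pos: [0.5689, 0.0013, 0.1765]
eef_rot: [[-0.857, 0.516, -0.0], [0.516, 0.857, 0.0], [0.0, -0.0, -1.0]]
ft_force: [-0.7, -1.0, -0.7]
grip_width: 1.003
gripper_force: 0.0
```

```bash
python3 - <<'E'
from pl import *
W=cap('wrist','w10.png'); P=cloud(W); h=cv2.cvtColor(W['color'],cv2.COLOR_RGB2HSV)
for nm,z in(('top',.056),('cheese',.038),('rusk',.024)):
    m=(abs(P[...,2]-z)<.004)&(np.hypot(P[...,0]-.569,P[...,1])<.05)&(h[...,1]>90)
    Q=P[m]; print(nm,m.sum(),np.median(Q,0),cv2.minEnclosingCircle(Q[:,:2].astype(np.float32)))
    if nm=='top': print(np.linalg.lstsq(np.c_[Q[:,:2]-[.569,0],np.ones(len(Q))],Q[:,2],rcond=None)[0])
print('ring',ring(W,(0,0,640,480))); go(*telemetry.state()['eef_pos'])
S=cap('side'); T=cap('top')
cv2.imwrite('pics/fin.png',np.hstack([cv2.resize(S['color'][200:400,260:500],(400,333)),cv2.resize(W['color'],(400,333))])[...,::-1])
E
```

```text
top 8804 [0.5683 0.0023 0.0561] ((0.5694236159324646, 0.001463519874960184), 0.03318488597869873)
[0.0021 0.     0.056 ]
cheese 146 [0.539  0.0077 0.0369] ((0.5519812107086182, 0.005878405645489693), 0.027687281370162964)
rusk 219 [0.5402 0.0149 0.0238] ((0.5541685819625854, 0.006852121092379093), 0.02869153954088688)
ring (array([0.5711, 0.004 ]), np.float64(0.06356306974104513), 2117)
t 31.55 tcp [0.5686 0.0014 0.1759] ydir deg 58.95 w 0.9989045445694555 q6 0.4 F [-0.4 -0.6 -0.4] tool shift [0. 0. 0.] norm 0.0
```

View pics/fin.png

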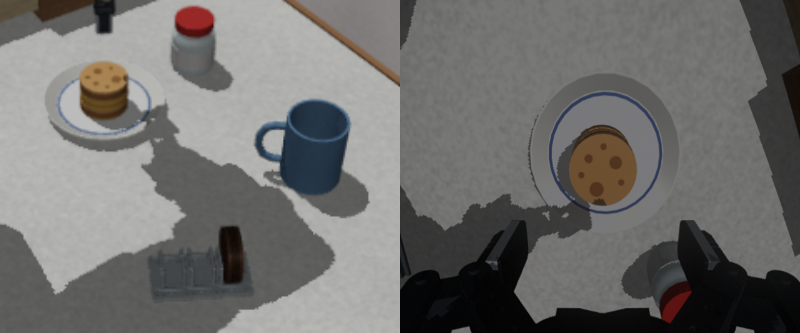

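The stack is flat and square on the plate at (105,90) in the left panel, with top 0.056. The rye, mug and jar haven't moved, and the hand is clear.

```bash
python3 -c "
from workcell import hand_in
print(hand_in())"
```

```text
the job is handed in; nothing more can be done
None
```

The sandwich is finished and handed in: rusk, cheese and pale rusk lie flat, centred within about 1 mm of each other and about 3 mm off the plate's centre; the rusk was levelled on the toast rack's bars before placing, and the rye round, mug, jam jar and plate were left in place.

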